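Unload the banding wheel and plume the sockets

TASK

The gilded plume sockets on the turning wheel are dry. Put the one that has fallen over on the wheel into the small cardboard rework box, stand all the others upright on the floor of the wooden tray, and push a gold plume from the drilled block all the way down into each of the sockets standing in the tray. Leave the reel of braid that is already in the tray and the two blue cuffs behind where they are.

Things in the scene. Friction and masses are not known exactly. Their poses are not given: they have to be found in the camera images.
- wheel: banding wheel: dark cast foot (170 mm across) carrying a round aluminium platter, 320 mm across and 12 mm thick, its flat top 85 mm above the table. The platter spins almost without friction about the upright axis and keeps turning for a while when pushed; the foot does not move. Origin: on the axis, at table height.
- socket0: gold plume socket standing on the wheel (three or four are there). Flange foot 56 mm across, 8 mm thick; on it a round tube 23 mm across, widening from 70 mm height to a bell mouth 32 mm across at 85 mm. Bore 13 mm across (22 mm at the mouth), open at the top, its floor 12 mm above the underside. 100 to 165 g, heavy foot. Origin: centre of the underside; z runs up the bore.
- socket1: gold plume socket standing on the wheel (three or four are there). Flange foot 56 mm across, 8 mm thick; on it a round tube 23 mm across, widening from 70 mm height to a bell mouth 32 mm across at 85 mm. Bore 13 mm across (22 mm at the mouth), open at the top, its floor 12 mm above the underside. 100 to 165 g, heavy foot. Origin: centre of the underside; z runs up the bore.
- socket2: gold plume socket standing on the wheel (three or four are there). Flange foot 56 mm across, 8 mm thick; on it a round tube 23 mm across, widening from 70 mm height to a bell mouth 32 mm across at 85 mm. Bore 13 mm across (22 mm at the mouth), open at the top, its floor 12 mm above the underside. 100 to 165 g, heavy foot. Origin: centre of the underside; z runs up the bore.
- socket3: gold plume socket standing on the wheel (three or four are there). Flange foot 56 mm across, 8 mm thick; on it a round tube 23 mm across, widening from 70 mm height to a bell mouth 32 mm across at 85 mm. Bore 13 mm across (22 mm at the mouth), open at the top, its floor 12 mm above the underside. 100 to 165 g, heavy foot. Origin: centre of the underside; z runs up the bore.
- tipped: one more such socket (foot 56 mm, tube 23 mm, 85 mm long, 130 g) lying on its side near the middle of the wheel. Origin: in the resting plane below it, about halfway along; x runs level from the foot (x -44 to -28 mm) to the mouth (x +44 mm), z up. As it lies, the middle of its tube is 25 mm high at x -13 mm and 21 mm at x +12 mm; the foot, 57 mm high, is the highest part.
- plume0: gold plume: a round rod 9 mm thick with a rounded end, 72 mm of it bare, carrying a stiff flat leaf that reaches up to 156 mm. The leaf is 5 mm thick (along y) and 28 to 36 mm wide (along x) between 88 and 134 mm above the rod's end, narrower above and below. 25 g. Stands in the drilled block. Origin: lower end of the rod; z runs up it.
- plume1: gold plume: a round rod 9 mm thick with a rounded end, 72 mm of it bare, carrying a stiff flat leaf that reaches up to 156 mm. The leaf is 5 mm thick (along y) and 28 to 36 mm wide (along x) between 88 and 134 mm above the rod's end, narrower above and below. 25 g. Stands in the drilled block. Origin: lower end of the rod; z runs up it.
- plume2: gold plume: a round rod 9 mm thick with a rounded end, 72 mm of it bare, carrying a stiff flat leaf that reaches up to 156 mm. The leaf is 5 mm thick (along y) and 28 to 36 mm wide (along x) between 88 and 134 mm above the rod's end, narrower above and below. 25 g. Stands in the drilled block. Origin: lower end of the rod; z runs up it.
- plume3: gold plume: a round rod 9 mm thick with a rounded end, 72 mm of it bare, carrying a stiff flat leaf that reaches up to 156 mm. The leaf is 5 mm thick (along y) and 28 to 36 mm wide (along x) between 88 and 134 mm above the rod's end, narrower above and below. 25 g. Stands in the drilled block. Origin: lower end of the rod; z runs up it.
- tipped_mid (a point): the middle of the tipped socket, on the axis of its tube, 42 mm from the foot's underside (23 mm above the wheel as it lies)
- block: drilled wooden block, 120 x 120 mm, 45 mm high, fixed. Four holes 35 mm deep at x, y = +-30 mm, 10.5 mm wide, each with a plume standing in it. Origin: centre of the underside, x and y along its sides.
- tray: plywood tray, fixed, 260 mm (x) by 220 mm (y) outside, walls 8 mm thick and 28 mm high. Origin: centre of the underside.
- tray_in (a point): centre of the tray's inner floor (8 mm above the table), x along its long side; the floor measures 244 x 204 mm
- box: cardboard rework box, fixed, open at the top, 110 mm (x) by 150 mm (y) outside, walls 4 mm thick and 55 mm high. Origin: centre of the underside.
- box_in (a point): centre of the box's inner floor (4 mm above the table), which measures 102 x 142 mm
- reel: reel of gold braid standing in the tray, 48 mm across and 50 mm high, 90 g; leave it. Origin: centre of the underside.
- cuff_a: finished blue cuff with gold bands, an open drum 114 mm across and 100 mm high, behind; leave it. Origin: centre of the underside.
- cuff_b: a second blue cuff, the same; leave it.

How it is judged:
By the outcome, as a careful person would: the job done as asked, in the order asked, and still so for the second after the job is handed in, with the robot touching nothing.
Of socket0, socket1, socket2, socket3 only 3 to 4 are there at a start; the rules pass over those that are not, and their reading is None.
At some moment in a run one of socket0, socket1, socket2, socket3 may be knocked a few centimetres aside while the robot is not near it.
It also fails if it takes over 210 s, if anything falls off the work surface, if the arm or the gripper's body presses on something with over 40 N, if the wrist force passes 120 N, or if a joint passes its speed limit or range.

ROBOT

A 6-joint arm with a two-finger parallel gripper is mounted at the origin on the work surface. World frame = base frame: x ahead of the robot, y to its left, z up, the work surface at z = 0. Lengths are in m, angles in rad, forces in N, time in s.
With the tool pointing down it reaches from about 0.425 to 1.125 m from the base axis. Payload 14.9 kg.
Tool frame: the origin (TCP) lies on the front face of the gripper's body, between the roots of the fingers; the fingertips stand 78 mm ahead of it and the grasp point (between the pads) lies 60 mm ahead of it; z points along the fingers, y is the line along which they close (so a half turn about z gives the same grasp; the last joint's range is limited). The gripper opens to 91 mm and grips with 3 to 60 N. Pads are 32 mm wide; open, the fingers measure 118 mm over their backs; the gripper's body (76 mm by 178 mm) begins 60 mm behind the grasp point.
Start: joints at [-1.155, 0.379, 1.734, -0, 1.028, -0.033], TCP at [0.304, -0.631, 0.292] pointing down, gripper open.
Joint ranges: [-2.77, 2.77], [-0.74, 2.19], [0, 2.66], [-1.06, 4.2], [0.31, 2.87], [-3.08, 3.08]. Speed limits (rad/s): [1.89, 1.89, 2.39, 3.14, 3.14, 3.14].

INTERFACE

Orientations are given as a 3x3 rotation matrix whose columns are the frame's x, y, z axes.
In Python, from workcell import r gives the robot as it stands. The module is installed in compiled form; this text tells all that it offers.
- The arm moves only by the tool step_arm, never from a script. Its argument "plan" is a list that holds one entry, the list of rows, each a list of 4 numbers: the shift along the tool's x, y, z in units of 40 mm (1.0 is 40 mm), then the turn about the tool's z in units of 5 degrees (1.0 is 5 degrees). A call has 1 to 5 rows; each row is the pose to reach, as a shift and turn from the pose commanded when the call began, along the tool's axes at that moment; what a row does not reach only later rows make up. A row lasts 1/10 s, in which the tool goes at most 50 mm and 8.59 degrees, less where a joint would pass 70% of its speed; a pose out of reach is approached as far as the arm can. A call with a gripper value outside its range is refused whole. "hand" is the opening, from -1 (shut) to 1 (fully open), set as the call begins (left out, the last holds). The fingers move at their own pace and stop on an object; "newtons" is the grip in N (left out, the last holds). Time passes only in rows, so rows that repeat a pose let the fingers close. It gives the time, the measured TCP pose, the force, the opening and the grip force at its end, in the units of the state.
- r.read_state(): the state, without advancing time (a new reading comes with each control period).
- r.snapshot(name): name is "side" or "top" or "wrist"; returns (picture, depth): 384x512x3 uint8, blue, green, red; 384x512 float32, m along the optical axis (not along the pixel's ray), 0 where there is no reading.
- r.calibration(name): a dict with "camera_matrix" (3x3 intrinsics, pixels), "T" (4x4, takes a point from camera to world coordinates). Camera axes: x right, y down, z forward; pixel columns grow to the right and rows downward; lengths in m; the calibration is good to about 2 mm. The wrist camera is an equidistant fisheye: a pixel r from the principal point sees the ray r / f radians off the axis. A picture is of the moment at which its call begins: read the wrist's pose just before it. calibration takes no time and is no camera call; for the wrist camera it gives the pose at the moment of the call.
- r.finish_job(): hands the job in; it is judged then, once.
Trained networks look in the newest picture that a camera, given by its name, has taken for a name from the list of things; names that differ only in an ending like _2 or _b are one class to them, and where a whole thing is asked for, a point or a joint stands for the part that bears it (a point fixed in the world has none). Each returns a list of dicts, best first, with "p" (0 to 1); they miss things now and then, are a little off and sometimes report something else, mostly with a low value. They report only what shows in the picture. A call takes as long as a camera call.
- r.cut_out(query, camera): "region" (384x512 bool, what is visible of it) and "box" ([left, top, right, bottom] in pixels, round what is visible of it).
The state is a dict: "t": time; "qpos": joint angles; "joint_vel": joint speeds; "joint_efforts": joint torques, N m; "ee_pos": TCP position; "eef_rot": TCP orientation; "contact_force": force on the tool from outside, world axes, zero at the start; "torque": the same for the moment, N m; "opening": finger opening in m; "grasp_force": force on a finger pad.
Only numpy, scipy, OpenCV 4.12 (cv2) and the standard library are available. Lean on these libraries where they do the work, as an engineer would, in place of code of your own. Each camera call takes 0.05 s, during which the arm holds its last target. There are 200 camera calls.

## Working session

There is one attempt and no reset: what is moved stays moved. The work goes in short steps, Python scripts to look and compute and a tool call to move; the robot and the scene stay as the last step left them, time stands still between calls to the robot, and variables do not carry over. Pictures are saved under pics/ and viewed, at most 14 in all, crops included, and the job is handed in when it is done.

Besides the shell and the picture viewer there is one more tool, called after ">>>" by a JSON object that holds its "api" and its "payload". step_arm: Moves the arm, as the interface text tells. Its arguments: {"type":"object","properties":{"plan":{"type":"array"},"hand":{"type":"number"},"newtons":{"type":"number"}},"required":["plan"]}

```bash
mkdir -p pics
cat > h.py <<'E'
import numpy as np, cv2
from workcell import r
def cloud(cam, depth, T=None):
    c=r.calibration(cam); K=np.array(c["camera_matrix"]); T=np.array(c["T"]) if T is None else T
    v,u=np.mgrid[0:384,0:512]; z=depth
    x=(u-K[0,2])/K[0,0]; y=(v-K[1,2])/K[1,1]
    if cam=="wrist":
        th=np.hypot(x,y); s=np.where(th>1e-9,np.tan(np.minimum(th,1.5))/np.maximum(th,1e-9),1); x=x*s;y=y*s
    P=np.stack([x*z,y*z,z],-1)@T[:3,:3].T+T[:3,3]
    P[depth<=0]=np.nan
    return P
E
python3 - <<'E'
from h import *
s=r.read_state(); print({k:np.round(v,3).tolist() for k,v in s.items()})
for c in ["side","top"]:
    im,d=r.snapshot(c); cv2.imwrite(f"pics/{c}0.png",im); np.save(f"{c}0.npy",d)
    print(c,np.round(r.calibration(c)["T"],3).tolist(),r.calibration(c)["camera_matrix"])
    P=cloud(c,d)
    for q in ["wheel","socket0","tipped","plume0","block","tray","box","reel","cuff_a"]:
        for o in r.cut_out(q,c):
            m=o["region"]; p=P[m]; p=p[~np.isnan(p[:,0])]
            print(q,round(o["p"],2),np.round(o["box"]).tolist(),np.round(np.median(p,0),3),np.round(np.percentile(p,2,axis=0),3),np.round(np.percentile(p,98,axis=0),3))
print(r.read_state()["t"])
E
```

```text
{'t': 0.0, 'qpos': [-1.155, 0.379, 1.735, -0.0, 1.029, -0.033], 'joint_vel': [-0.0, 0.0, 0.002, 0.0, -0.001, 0.002], 'joint_efforts': [-0.003, -76.372, -43.437, 0.065, 0.042, -0.0], 'ee_pos': [0.304, -0.63, 0.292], 'eef_rot': [[0.901, 0.434, -0.0], [0.434, -0.901, 0.001], [0.0, -0.001, -1.0]], 'contact_force': [-0.473, 0.892, 0.129], 'torque': [0.002, 0.006, 0.029], 'grasp_force': 0.0, 'opening': 0.091}
side [[0.742, -0.339, 0.578, -0.029], [-0.67, -0.345, 0.658, -0.731], [-0.024, -0.875, -0.483, 0.632], [0.0, 0.0, 0.0, 1.0]] [[406.97686854   0.         263.56162737]
 [  0.         406.97686854 191.98688655]
 [  0.           0.           1.        ]]
wheel 0.92 [127.0, 156.0, 233.0, 213.0] [0.478 0.232 0.085] [0.366 0.126 0.007] [0.658 0.407 0.087]
wheel 0.29 [269.0, 253.0, 296.0, 283.0] [ 0.467 -0.223  0.046] [ 0.452 -0.238  0.009] [ 0.506 -0.194  0.06 ]
socket0 0.81 [150.0, 142.0, 165.0, 167.0] [0.504 0.375 0.127] [0.491 0.359 0.09 ] [0.528 0.396 0.169]
socket0 0.81 [142.0, 156.0, 163.0, 191.0] [0.419 0.258 0.107] [0.398 0.239 0.084] [0.456 0.332 0.169]
socket0 0.76 [190.0, 153.0, 
[... 2760 characters left out ...]
267.0] [ 0.462 -0.014  0.046] [ 0.407 -0.071  0.036] [0.523 0.045 0.084]
tray 0.94 [312.0, 193.0, 389.0, 287.0] [ 0.483 -0.282  0.009] [ 0.36  -0.381  0.004] [ 0.609 -0.166  0.031]
box 0.97 [222.0, 152.0, 282.0, 202.0] [0.667 0.007 0.006] [ 0.607 -0.065  0.   ] [0.715 0.078 0.057]
box 0.43 [91.0, 215.0, 122.0, 239.0] [0.506 0.378 0.097] [0.485 0.358 0.09 ] [0.533 0.403 0.172]
reel 0.81 [320.0, 233.0, 340.0, 251.0] [ 0.477 -0.212  0.058] [ 0.455 -0.237  0.007] [ 0.506 -0.192  0.062]
cuff_a 0.9 [170.0, 113.0, 213.0, 159.0] [0.783 0.182 0.041] [0.715 0.123 0.001] [0.82  0.226 0.103]
cuff_a 0.63 [299.0, 121.0, 344.0, 169.0] [ 0.765 -0.188  0.038] [ 0.695 -0.234  0.   ] [ 0.802 -0.131  0.103]
1.0
```

Run:
```python
import cv2
a=cv2.imread("pics/top0.png");b=cv2.imread("pics/side0.png")
cv2.imwrite("pics/v1.png",cv2.resize(a[100:300,80:400],(800,500),interpolation=cv2.INTER_CUBIC))
cv2.imwrite("pics/v2.png",cv2.resize(b[130:360,110:390],(730,600),interpolation=cv2.INTER_CUBIC))
```

```text
(no output)
```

View pics/v1.png

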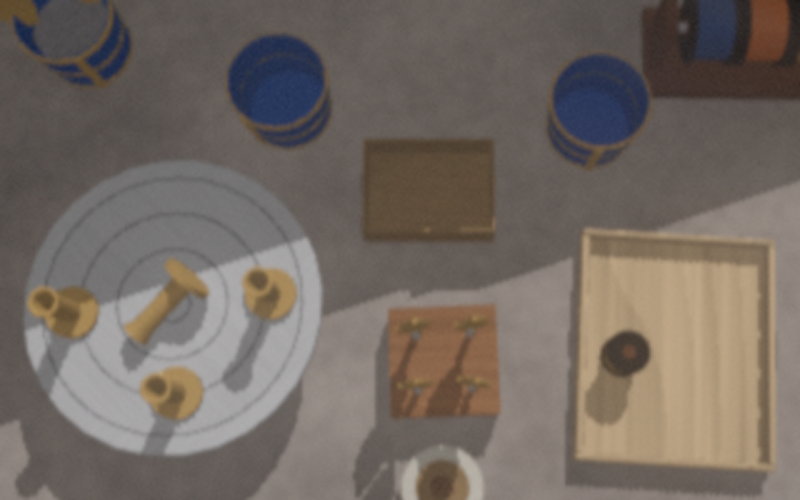

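View pics/v2.png

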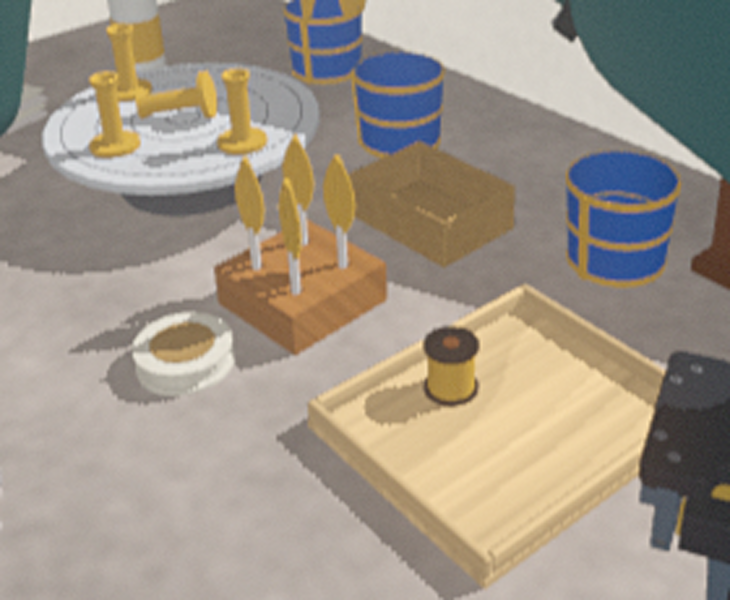

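```bash
cat >> h.py <<'E'
from scipy.optimize import least_squares
def go(pos,yaw,s=None):
    """row numbers for TCP target pos, yaw (deg, of tool x in world), from measured state"""
    s=s or r.read_state(); R=np.array(s["eef_rot"]); p=np.array(s["ee_pos"])
    y0=np.degrees(np.arctan2(R[1,0],R[0,0])); dy=(yaw-y0+90)%180-90
    print("row",np.round(R.T@(np.array(pos)-p)/.04,2).tolist(),round(-dy/5,2),"yaw now",round(y0,1),"q6",round(s["qpos"][5],2))
def circ(p,rad):
    f=least_squares(lambda c:np.hypot(p[:,0]-c[0],p[:,1]-c[1])-rad,np.median(p,0)[:2],loss="soft_l1",f_scale=.002); return f.x
def clust(P,lo,hi,x,y,minn=8,gap=.015):
    """clusters of points in a height band and xy window"""
    from scipy.cluster.hierarchy import fcluster,linkage
    p=P.reshape(-1,3); p=p[~np.isnan(p[:,0])]
    p=p[(p[:,2]>lo)&(p[:,2]<hi)&(p[:,0]>x[0])&(p[:,0]<x[1])&(p[:,1]>y[0])&(p[:,1]<y[1])]
    if len(p)<minn: return []
    l=fcluster(linkage(p[:,:2]),gap,"distance")
    return [p[l==i] for i in set(l) if (l==i).sum()>=minn]
def mid(q): return np.round((q.min(0)+q.max(0))/2,4)
E
python3 - <<'E'
from h import *
Pt=cloud("top",np.load("top0.npy"));Ps=cloud("side",np.load("side0.npy"))
W=((.35,.69),(.1,.45))
for q in clust(Pt,.155,.18,*W): print("top mouth",len(q),mid(q),np.ptp(q,0).round(3))
for q in clust(Ps,.10,.15,*W): print("side tube",len(q),circ(q,.0115).round(4),np.ptp(q,0).round(3))
for nm,P in(("top",Pt),("side",Ps)):
    q=[c for c in clust(P,.09,.16,(.46,.58),(.22,.33)) if np.linalg.norm(c.mean(0)[:2]-[.52,.27])<.03]
    for c in q:
        f=c[:,2]>.128; print(nm,len(c),"foot",c[f].mean(0).round(4)); t=c[(c[:,2]<.128)]
        u,s,v=np.linalg.svd(t[:,:2]-t[:,:2].mean(0)); print("  tube",t.mean(0).round(4),np.degrees(np.arctan2(v[0,1],v[0,0])),mid(c),np.ptp(c,0).round(3))
    for c in clust(P,.105,.17,(.39,.53),(-.09,.06)):
        u,s,v=np.linalg.svd(c[:,:2]-c[:,:2].mean(0)); print(nm,"plume",len(c),mid(c),c.mean(0).round(4),np.degrees(np.arctan2(v[0,1],v[0,0])).round(1),c[:,2].max().round(3))
    for c in clust(P,.02,.034,(.33,.64),(-.41,-.14),gap=.01): print(nm,"tray rim",len(c),mid(c),np.ptp(c,0).round(3))
    for c in clust(P,.052,.07,(.33,.64),(-.41,-.14)): print(nm,"reel",len(c),mid(c),np.ptp(c,0).round(3))
    for c in clust(P,.05,.06,(.56,.74),(-.1,.11),gap=.01): print(nm,"box rim",len(c),mid(c),np.ptp(c,0).round(3))
    for c in clust(P,.04,.05,(.38,.54),(-.1,.08),gap=.01): print(nm,"block",len(c),mid(c),np.ptp(c,0).round(3))
E
```

```text
top mouth 107 [0.5087 0.3826 0.1655] [0.031 0.029 0.018]
top mouth 101 [0.4253 0.2659 0.1654] [0.027 0.029 0.019]
top mouth 97 [0.5311 0.1717 0.1653] [0.03  0.028 0.017]
side tube 107 [0.5072 0.3838] [0.023 0.02  0.049]
side tube 126 [0.5184 0.1566] [0.021 0.019 0.049]
side tube 132 [0.4237 0.2669] [0.024 0.02  0.05 ]
side tube 264 [0.5153 0.2663] [0.088 0.082 0.041]
top 417 foot [0.5391 0.2559 0.1365]
  tube [0.5145 0.2782 0.1132] 137.94484798846955 [0.5205 0.275  0.1168] [0.116 0.096 0.054]
top plume 40 [0.4345 0.0145 0.1377] [0.434  0.0143 0.1458] -83.7 0.168
top plume 44 [ 0.4376 -0.0463  0.1372] [ 0.4371 -0.045   0.1432] 79.6 0.169
top plume 52 [ 0.4974 -0.0423  0.1363] [ 0.4966 -0.042   0.1403] -78.8 0.167
top plume 55 [0.4944 0.0182 0.1367] [0.4935 0.0175 0.1401] -75.8 0.168
top tray rim 1016 [ 0.4851 -0.2745  0.0268] [0.269 0.229 0.014]
top tray rim 11 [ 0.4714 -0.2016  0.0274] [0.028 0.015 0.012]
top reel 243 [ 0.4767 -0.215   0.0585] [0.044 0.044 0.011]
top box rim 297 [0.6624 0.0066 0.055 ] [0.111 0.149 0.01 ]
top block 1623 [ 0.4667 -0.0131  0.045 ] [0.125 0.123 0.01 ]
side 298 foot [0.5336 0.2519 0.1351]
  tube [0.5117 0.2724 0.1101] 136.94445294600894 [0.5165 0.2716 0.1161] [0.088 0.082 0.049]
side plume 146 [ 0.4343 -0.0451  0.1363] [ 0.4341 -0.0484  0.1324] 83.7 0.167
side plume 182 [0.4325 0.0141 0.1357] [0.4316 0.013  0.1315] 98.8 0.166
side plume 184 [0.4918 0.0181 0.1353] [0.4918 0.016  0.1322] -76.5 0.165
side plume 201 [ 0.4953 -0.0417  0.1353] [ 0.4946 -0.0437  0.1317] -78.6 0.166
side tray rim 386 [ 0.5694 -0.2557  0.0253] [0.094 0.178 0.01 ]
side tray rim 86 [ 0.4681 -0.2217  0.0273] [0.032 0.03  0.013]
side tray rim 1042 [ 0.4376 -0.2729  0.0254] [0.179 0.228 0.011]
side reel 260 [ 0.475  -0.2147  0.057 ] [0.048 0.05  0.01 ]
side box rim 268 [0.66   0.0064 0.0536] [0.114 0.156 0.007]
side block 1146 [ 0.4645 -0.0143  0.0449] [0.125 0.127 0.01 ]
```

>>> {"api": "step_arm", "payload": {"plan": [[[3.58,-2.71,0,0],[3.58,-2.71,0,0],[3.58,-2.71,0,0],[3.58,-2.71,0,0],[3.58,-2.71,0,0]]]}}

```text
t: 1.5
ee_pos: [0.387, -0.4681, 0.2923]
eef_rot: [[0.9, 0.436, -0.0], [0.436, -0.9, 0.001], [0.0, -0.001, -1.0]]
contact_force: [-0.1, 0.3, 0.7]
opening: 0.0911
grasp_force: 0.0
```

>>> {"api": "step_arm", "payload": {"plan": [[[3.58,-2.71,0,0],[3.58,-2.71,0,0],[3.58,-2.71,0,0],[3.58,-2.71,0,0],[3.58,-2.71,0,0]]]}}

```text
t: 2.0
ee_pos: [0.4688, -0.3091, 0.2924]
eef_rot: [[0.9, 0.436, 0.0], [0.436, -0.9, 0.0], [0.0, 0.0, -1.0]]
contact_force: [-1.1, -0.9, 0.0]
opening: 0.0912
grasp_force: 0.0
```

>>> {"api": "step_arm", "payload": {"plan": [[[3.58,-2.71,0,-8],[3.58,-2.71,0,-8],[3.58,-2.71,0,-8],[3.58,-2.71,0,-8],[3.58,-2.71,0,-8]]]}}

```text
t: 2.5
ee_pos: [0.5511, -0.1498, 0.2924]
eef_rot: [[0.404, 0.915, 0.001], [0.915, -0.404, -0.0], [0.0, 0.001, -1.0]]
contact_force: [-0.4, -0.2, 0.1]
opening: 0.0912
grasp_force: 0.0
```

>>> {"api": "step_arm", "payload": {"plan": [[[0,0,0,-8],[0,0,0,-8],[0,0,0,-8],[0,0,0,-8],[0,0,0,-8]]]}}

```text
t: 3.0
ee_pos: [0.5498, -0.1526, 0.2923]
eef_rot: [[-0.276, 0.961, 0.0], [0.961, 0.276, -0.0], [-0.0, 0.0, -1.0]]
contact_force: [-1.3, 0.1, -0.2]
opening: 0.0915
grasp_force: 0.0
```

>>> {"api": "step_arm", "payload": {"plan": [[[0,0,0,-6.4],[0,0,0,-6.4],[0,0,0,-6.4],[0,0,0,-6.4],[0,0,0,-6.4]]]}}

```text
t: 3.5
ee_pos: [0.5498, -0.1525, 0.2923]
eef_rot: [[-0.74, 0.672, 0.0], [0.672, 0.74, -0.0], [-0.0, -0.0, -1.0]]
contact_force: [0.2, -0.4, 0.5]
opening: 0.0913
grasp_force: 0.0
```

```bash
sed -i 's/dy=(yaw-y0+90)%180-90/dy=(yaw-y0+180)%360-180/' h.py
python3 - <<'E'
from h import *
go((.516,.276,.29),137.5)
print(r.read_state()["ee_pos"],r.read_state()["qpos"])
E
```

```text
row [7.83, 7.36, 0.06] 0.05 yaw now 137.8 q6 -1.14
[ 0.54978961 -0.1525042   0.2923054 ] [-3.11379712e-01  1.76806257e-01  1.99902997e+00 -1.93092559e-04
  9.65500438e-01 -1.14491888e+00]
```

>>> {"api": "step_arm", "payload": {"plan": [[[3.92,3.68,0,0],[3.92,3.68,0,0],[3.92,3.68,0,0],[3.92,3.68,0,0],[3.92,3.68,0,0]]]}}

```text
t: 4.0
ee_pos: [0.5324, 0.0658, 0.2924]
eef_rot: [[-0.739, 0.674, 0.0], [0.674, 0.739, 0.0], [-0.0, 0.0, -1.0]]
contact_force: [0.3, -0.1, -0.7]
opening: 0.0914
grasp_force: 0.0
```

>>> {"api": "step_arm", "payload": {"plan": [[[3.91,3.68,0,0],[3.91,3.68,0,0],[3.91,3.68,0,0],[3.91,3.68,0,0],[3.91,3.68,0,0]]]}}

```text
t: 4.5
ee_pos: [0.5162, 0.2801, 0.2924]
eef_rot: [[-0.739, 0.674, 0.001], [0.674, 0.739, 0.001], [-0.0, 0.001, -1.0]]
contact_force: [-0.5, 0.1, 0.2]
opening: 0.0911
grasp_force: 0.0
```

```bash
cat >> h.py <<'E'
def wristcloud(name):
    T=np.array(r.calibration("wrist")["T"]); im,d=r.snapshot("wrist"); cv2.imwrite(f"pics/{name}.png",im); np.save(f"{name}.npy",d)
    return im,cloud("wrist",d,T)
def wheel_scan(P):
    W=((.33,.71),(.08,.47))
    for q in clust(P,.155,.18,*W): print("mouth",len(q),mid(q),np.ptp(q,0).round(3))
E
python3 - <<'E'
from h import *
im,P=wristcloud("w0")
go((.516,.276,.173),137.5)
wheel_scan(P)
q=clust(P,.092,.152,(.45,.58),(.21,.34),gap=.006)
for c in q:
    f=c[:,2]>.128; t=c[c[:,2]<.128]; print(len(c),"foot",c[f].mean(0).round(4) if f.any() else 0,mid(c),np.ptp(c,0).round(3))
    if len(t)>5:
        u,s,v=np.linalg.svd(t[:,:2]-t[:,:2].mean(0)); print("  tube",t.mean(0).round(4),np.degrees(np.arctan2(v[0,1],v[0,0])))
E
```

```text
row [-0.06, -0.08, 2.98] 0.04 yaw now 137.7 q6 -0.38
mouth 1048 [0.5057 0.3829 0.1637] [0.03  0.031 0.017]
mouth 1017 [0.4225 0.266  0.1633] [0.03  0.031 0.016]
mouth 481 [0.5315 0.1724 0.163 ] [0.026 0.031 0.016]
2800 foot [0.5365 0.2595 0.136 ] [0.5157 0.2774 0.1177] [0.088 0.087 0.049]
  tube [0.5111 0.2834 0.1152] -42.694940180530374
```

View pics/w0.png

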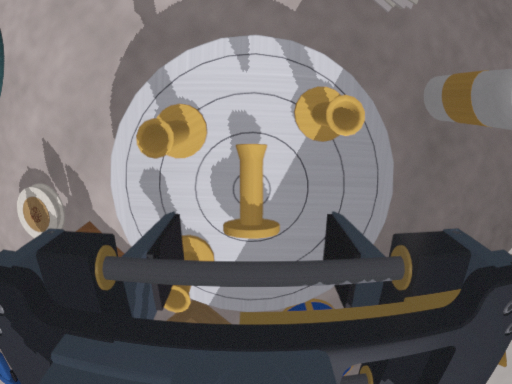

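>>> {"api": "step_arm", "payload": {"plan": [[[0.05,0,2.98,0],[0.05,0,2.98,0],[0.05,0,2.98,0],[0.05,0,2.98,0],[0.05,0,2.98,0]]], "hand": 0.2}}

```text
t: 5.05
ee_pos: [0.5154, 0.2778, 0.1737]
eef_rot: [[-0.738, 0.674, 0.0], [0.674, 0.738, -0.0], [-0.0, 0.0, -1.0]]
contact_force: [0.3, 0.5, 0.2]
opening: 0.0558
grasp_force: 0.0
```

>>> {"api": "step_arm", "payload": {"plan": [[[0,0,0,0],[0,0,0,0],[0,0,0,0],[0,0,0,0],[0,0,0,0]]], "hand": -1, "newtons": 20}}

```text
t: 5.55
ee_pos: [0.5147, 0.2787, 0.1735]
eef_rot: [[-0.74, 0.673, 0.001], [0.673, 0.74, 0.0], [-0.0, 0.001, -1.0]]
contact_force: [0.3, -0.2, 2.5]
opening: 0.0221
grasp_force: 20.0
```

>>> {"api": "step_arm", "payload": {"plan": [[[0,0,0,0],[0,0,0,0],[0,0,-1,0],[0,0,-2,0],[0,0,-3,0]]]}}

```text
t: 6.05
ee_pos: [0.5141, 0.2784, 0.2939]
eef_rot: [[-0.74, 0.673, -0.001], [0.673, 0.74, -0.001], [0.001, -0.001, -1.0]]
contact_force: [-0.5, 1.0, -1.3]
opening: 0.023
grasp_force: 20.0
```

Run:
```python
from h import *
s=r.read_state();print(s["opening"],s["grasp_force"],s["ee_pos"])
go((.661,.006,.28),90)
```

```text
0.023003212020442573 19.99990850687027 [0.51409693 0.27837341 0.29392404]
row [-7.3, -2.57, 0.35] 9.54 yaw now 137.7 q6 -0.38
```

>>> {"api": "step_arm", "payload": {"plan": [[[-3.65,-1.29,0,0],[-3.65,-1.29,0,0],[-3.65,-1.29,0,0],[-3.65,-1.29,0,0],[-3.65,-1.29,0,0]]]}}

```text
t: 6.55
ee_pos: [0.588, 0.1411, 0.2926]
eef_rot: [[-0.738, 0.674, -0.001], [0.674, 0.738, -0.0], [0.001, -0.001, -1.0]]
contact_force: [-0.4, -0.2, -2.2]
opening: 0.0223
grasp_force: 20.0
```

>>> {"api": "step_arm", "payload": {"plan": [[[-3.65,-1.28,0,8],[-3.65,-1.28,0,8],[-3.65,-1.28,0,8],[-3.65,-1.28,0,8],[-3.65,-1.28,0,8]]]}}

```text
t: 7.05
ee_pos: [0.6615, 0.006, 0.2924]
eef_rot: [[-0.128, 0.992, -0.001], [0.992, 0.128, 0.0], [0.0, -0.001, -1.0]]
contact_force: [-0.6, 0.1, -1.7]
opening: 0.0222
grasp_force: 20.0
```

>>> {"api": "step_arm", "payload": {"plan": [[[0,0,0,1.54],[0,0,0,1.54],[0,0,0,1.54]]]}}

```text
t: 7.35
ee_pos: [0.6611, 0.0072, 0.2928]
eef_rot: [[-0.005, 1.0, -0.0], [1.0, 0.005, 0.0], [0.0, -0.0, -1.0]]
contact_force: [-0.4, -0.1, -1.8]
opening: 0.0225
grasp_force: 20.0
```

Run:
```python
from h import *
go((.661,.006,.094),90)
```

```text
row [-0.03, -0.0, 4.97] 0.06 yaw now 90.3 q6 -0.03
```

>>> {"api": "step_arm", "payload": {"plan": [[[0,0,1.2,0],[0,0,2.4,0],[0,0,3.6,0],[0,0,4.5,0],[0,0,4.9,0]]]}}

```text
t: 7.85
ee_pos: [0.6596, 0.0067, 0.0936]
eef_rot: [[-0.004, 1.0, -0.004], [1.0, 0.004, 0.0], [0.0, -0.004, -1.0]]
contact_force: [0.8, 0.4, -0.9]
opening: 0.0225
grasp_force: 20.0
```

>>> {"api": "step_arm", "payload": {"plan": [[[0,0,0.06,0],[0,0,0.06,0],[0,0,0.06,0]]]}}

```text
t: 8.15
ee_pos: [0.6625, 0.0061, 0.0966]
eef_rot: [[-0.001, 1.0, 0.003], [1.0, 0.001, -0.0], [-0.0, 0.003, -1.0]]
contact_force: [0.3, -0.0, -0.3]
opening: 0.0224
grasp_force: 20.0
```

>>> {"api": "step_arm", "payload": {"plan": [[[0,0,0,0],[0,0,0,0],[0,0,0,0],[0,0,0,0],[0,0,0,0]]], "hand": 0}}

```text
t: 8.65
ee_pos: [0.6615, 0.006, 0.0948]
eef_rot: [[-0.0, 1.0, 0.0], [1.0, 0.0, -0.0], [-0.0, 0.0, -1.0]]
contact_force: [-0.5, -0.9, -0.5]
opening: 0.0459
grasp_force: 0.0
```

>>> {"api": "step_arm", "payload": {"plan": [[[0,0,-1,0],[0,0,-2.2,0],[0,0,-3.4,0],[0,0,-4.6,0],[0,0,-5,0]]]}}

```text
t: 9.15
ee_pos: [0.6629, 0.006, 0.3001]
eef_rot: [[-0.0, 1.0, 0.006], [1.0, 0.0, -0.0], [-0.0, 0.006, -1.0]]
contact_force: [-0.5, 0.6, 0.0]
opening: 0.0457
grasp_force: 0.0
```

Run:
```python
from h import *
s=r.read_state();print(s["t"],s["opening"])
im,d=r.snapshot("side");cv2.imwrite("pics/side1.png",im);P=cloud("side",d)
for c in clust(P,.01,.11,(.61,.71),(-.065,.075)): print("box",len(c),mid(c),np.ptp(c,0).round(3))
wheel_scan(P)
im,d=r.snapshot("top");cv2.imwrite("pics/top1.png",im);P=cloud("top",d); wheel_scan(P)
cv2.imwrite("pics/v3.png",np.hstack([cv2.resize(im[130:280,80:330],(500,300))]))
go((.5315,.1724,.29),110)
```

```text
9.15 0.04569003903156928
box 25 [0.7087 0.0438 0.0342] [0.003 0.06  0.047]
box 290 [0.6623 0.0104 0.0357] [0.056 0.087 0.047]
mouth 74 [0.5278 0.1722 0.164 ] [0.03  0.031 0.014]
mouth 78 [0.4242 0.2646 0.1633] [0.03  0.032 0.016]
mouth 61 [0.5051 0.3807 0.1631] [0.027 0.028 0.016]
mouth 28 [0.5349 0.1786 0.1648] [0.023 0.01  0.017]
mouth 101 [0.4253 0.266  0.1653] [0.027 0.028 0.019]
mouth 106 [0.5084 0.3822 0.1648] [0.03  0.029 0.019]
row [4.16, -3.27, 0.17] -4.0 yaw now 90.0 q6 -0.03
```

View pics/side1.png

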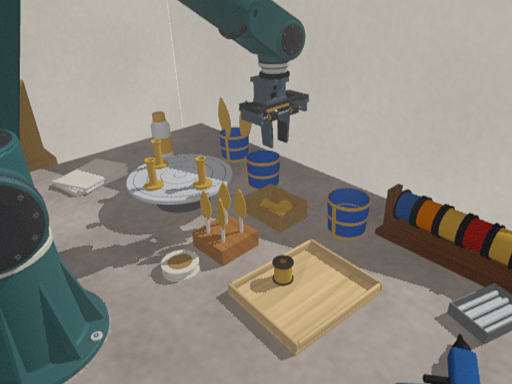

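>>> {"api": "step_arm", "payload": {"plan": [[[4.15,-3.27,0,0],[4.15,-3.27,0,0],[4.15,-3.27,0,0],[4.15,-3.27,0,0],[4.15,-3.27,0,0]]], "hand": 0.3}}

```text
t: 9.75
ee_pos: [0.5272, 0.1743, 0.2925]
eef_rot: [[-0.003, 1.0, -0.004], [1.0, 0.003, -0.001], [-0.001, -0.004, -1.0]]
contact_force: [1.2, -0.9, -0.6]
opening: 0.0592
grasp_force: 0.0
```

Run:
```python
from h import *
im,P=wristcloud("w1"); wheel_scan(P); s=r.read_state(); print(s["ee_pos"]); go((.531,.1722,.195),90)
```

```text
mouth 955 [0.4228 0.2661 0.1632] [0.031 0.03  0.016]
mouth 980 [0.5291 0.1722 0.1632] [0.03  0.031 0.016]
[0.52778219 0.17411877 0.29281358]
row [-0.05, 0.09, 2.45] 0.03 yaw now 90.2 q6 0.27
```

>>> {"api": "step_arm", "payload": {"plan": [[[-0.05,0.03,1,0],[-0.05,0.03,2,0],[-0.05,0.03,2.45,0],[-0.05,0.03,2.45,0],[-0.05,0.03,2.45,0]]]}}

```text
t: 10.3
ee_pos: [0.5321, 0.1695, 0.1963]
eef_rot: [[0.0, 1.0, -0.001], [1.0, -0.0, -0.0], [-0.0, -0.001, -1.0]]
contact_force: [0.4, 0.1, -0.9]
opening: 0.0594
grasp_force: 0.0
```

>>> {"api": "step_arm", "payload": {"plan": [[[0,0,0,0],[0,0,0,0],[0,0,0,0],[0,0,0,0],[0,0,0,0]]], "hand": -1, "newtons": 25}}

```text
t: 10.8
ee_pos: [0.532, 0.1701, 0.197]
eef_rot: [[-0.0, 1.0, 0.001], [1.0, 0.0, 0.0], [0.0, 0.001, -1.0]]
contact_force: [0.0, -0.2, 3.9]
opening: 0.0288
grasp_force: 25.0
```

>>> {"api": "step_arm", "payload": {"plan": [[[0,0,0,0],[0,0,-0.5,0],[0,0,-1.5,0],[0,0,-2.5,0],[0,0,-3,0]]]}}

```text
t: 11.3
ee_pos: [0.5324, 0.1702, 0.3198]
eef_rot: [[-0.0, 1.0, 0.003], [1.0, 0.0, 0.001], [0.001, 0.003, -1.0]]
contact_force: [0.2, 0.8, -2.2]
opening: 0.0287
grasp_force: 25.0
```

Run:
```python
from h import *
im,P=wristcloud("w2"); wheel_scan(P); go((.567,-.325,.31),90)
for c in clust(P,.19,.32,(.49,.57),(.14,.22)): print(len(c),c.min(0).round(3),c.max(0).round(3))
```

```text
mouth 754 [0.423  0.2639 0.1636] [0.031 0.03  0.017]
row [-12.39, 0.84, 0.28] 0.0 yaw now 90.0 q6 0.27
8267 [0.504 0.15  0.207] [0.559 0.201 0.32 ]
```

>>> {"api": "step_arm", "payload": {"plan": [[[-4.13,0.28,0,0],[-4.13,0.28,0,0],[-4.13,0.28,0,0],[-4.13,0.28,0,0],[-4.13,0.28,0,0]]]}}

```text
t: 11.85
ee_pos: [0.5428, 0.003, 0.316]
eef_rot: [[0.003, 1.0, -0.001], [1.0, -0.003, -0.0], [-0.0, -0.001, -1.0]]
contact_force: [0.1, -0.1, -1.4]
opening: 0.0286
grasp_force: 25.0
```

>>> {"api": "step_arm", "payload": {"plan": [[[-4.13,0.28,0,0],[-4.13,0.28,0,0],[-4.13,0.28,0,0],[-4.13,0.28,0,0],[-4.13,0.28,0,0]]]}}

```text
t: 12.35
ee_pos: [0.5544, -0.1611, 0.3161]
eef_rot: [[0.002, 1.0, -0.001], [1.0, -0.002, 0.0], [0.0, -0.001, -1.0]]
contact_force: [1.1, 0.1, -2.6]
opening: 0.029
grasp_force: 25.0
```

>>> {"api": "step_arm", "payload": {"plan": [[[-4.13,0.28,0,0],[-4.13,0.28,0,0],[-4.13,0.28,0,0],[-4.13,0.28,0,0],[-4.13,0.28,0,0]]]}}

```text
t: 12.85
ee_pos: [0.566, -0.3255, 0.316]
eef_rot: [[0.001, 1.0, -0.001], [1.0, -0.001, 0.001], [0.001, -0.001, -1.0]]
contact_force: [-0.3, 0.6, -1.5]
opening: 0.0288
grasp_force: 25.0
```

>>> {"api": "step_arm", "payload": {"plan": [[[0,0,1,0],[0,0,2.2,0],[0,0,3.4,0],[0,0,4.3,0],[0,0,4.5,0]]]}}

```text
t: 13.35
ee_pos: [0.564, -0.3218, 0.1326]
eef_rot: [[-0.002, 1.0, -0.006], [1.0, 0.002, 0.004], [0.004, -0.006, -1.0]]
contact_force: [0.1, 0.3, -0.7]
opening: 0.0291
grasp_force: 25.0
```

Run:
```python
from h import *
im,d=r.snapshot("side");cv2.imwrite("pics/v4.png",cv2.resize(im[190:370,210:410],(660,594)));go((.567,-.325,.1195),90)
```

```text
row [-0.06, 0.06, 0.36] 0.02 yaw now 90.1 q6 -0.56
```

View pics/v4.png

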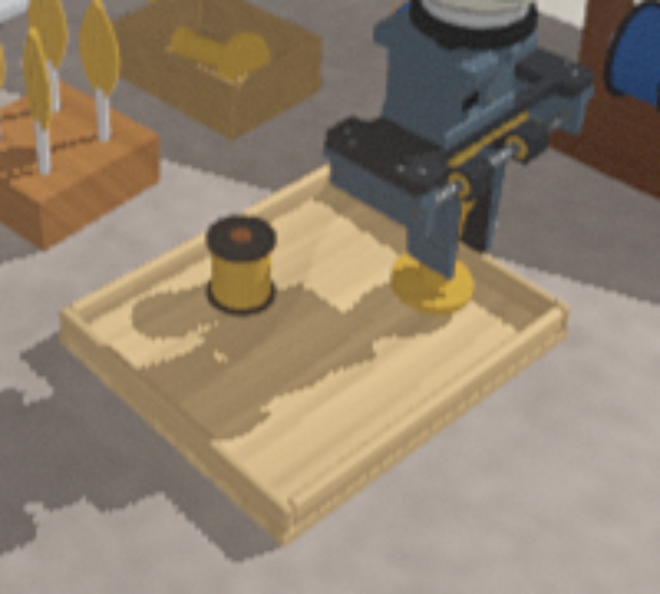

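>>> {"api": "step_arm", "payload": {"plan": [[[0,0,0.2,0],[0,0,0.38,0],[0,0,0.38,0],[0,0,0.38,0]]]}}

```text
t: 13.8
ee_pos: [0.5659, -0.3258, 0.1224]
eef_rot: [[-0.0, 1.0, 0.001], [1.0, 0.0, -0.001], [-0.001, 0.001, -1.0]]
contact_force: [0.1, 0.4, -0.5]
opening: 0.0292
grasp_force: 25.0
```

Run:
```python
from h import *
go((.567,-.325,.1195),90); s=r.read_state();print(s["contact_force"],s["ee_pos"])
```

```text
row [0.02, 0.03, 0.07] 0.0 yaw now 90.0 q6 -0.56
[ 0.14924911  0.42054826 -0.45262693] [ 0.56588149 -0.32576145  0.12238044]
```

>>> {"api": "step_arm", "payload": {"plan": [[[0,0,0.04,0],[0,0,0.07,0],[0,0,0.07,0],[0,0,0.07,0]]]}}

```text
t: 14.2
ee_pos: [0.5672, -0.3264, 0.1214]
eef_rot: [[-0.0, 1.0, 0.004], [1.0, 0.0, -0.002], [-0.002, 0.004, -1.0]]
contact_force: [-1.2, 5.1, 22.0]
opening: 0.0286
grasp_force: 25.0
```

>>> {"api": "step_arm", "payload": {"plan": [[[0,0,0,0],[0,0,0,0],[0,0,0,0],[0,0,0,0],[0,0,0,0]]], "hand": 0.1}}

```text
t: 14.7
ee_pos: [0.5654, -0.3256, 0.1185]
eef_rot: [[-0.0, 1.0, -0.0], [1.0, 0.0, 0.0], [0.0, -0.0, -1.0]]
contact_force: [-0.2, 0.5, -0.4]
opening: 0.0504
grasp_force: 0.0
```

>>> {"api": "step_arm", "payload": {"plan": [[[0,0,-0.5,0],[0,0,-1.3,0],[0,0,-2.5,0],[0,0,-3.7,0],[0,0,-4.7,0]]]}}

```text
t: 15.2
ee_pos: [0.5656, -0.3256, 0.3093]
eef_rot: [[-0.0, 1.0, 0.001], [1.0, 0.0, -0.001], [-0.001, 0.001, -1.0]]
contact_force: [0.7, 0.9, -0.5]
opening: 0.0502
grasp_force: 0.0
```

>>> {"api": "step_arm", "payload": {"plan": [[[4.9,-1.19,0,0],[4.9,-1.19,0,0],[4.9,-1.19,0,0],[4.9,-1.19,0,0],[4.9,-1.19,0,0]]]}}

```text
t: 15.7
ee_pos: [0.5162, -0.1257, 0.3064]
eef_rot: [[-0.003, 1.0, -0.001], [1.0, 0.003, 0.001], [0.001, -0.001, -1.0]]
contact_force: [0.1, -0.1, 0.1]
opening: 0.0501
grasp_force: 0.0
```

>>> {"api": "step_arm", "payload": {"plan": [[[4.9,-1.19,0,0],[4.9,-1.19,0,0],[4.9,-1.19,0,0],[4.9,-1.19,0,0],[4.9,-1.19,0,0]]]}}

```text
t: 16.2
ee_pos: [0.4691, 0.07, 0.3067]
eef_rot: [[-0.004, 1.0, -0.0], [1.0, 0.004, 0.0], [0.0, -0.0, -1.0]]
contact_force: [-0.1, -0.7, -0.1]
opening: 0.0499
grasp_force: 0.0
```

>>> {"api": "step_arm", "payload": {"plan": [[[4.5,-1.19,0,0],[4.5,-1.19,0,0],[4.5,-1.19,0,0],[4.5,-1.19,0,0],[4.5,-1.19,0,0]]], "hand": 0.3}}

```text
t: 16.7
ee_pos: [0.4223, 0.2489, 0.3068]
eef_rot: [[-0.003, 1.0, 0.0], [1.0, 0.003, 0.0], [0.0, 0.0, -1.0]]
contact_force: [0.2, -0.4, 0.4]
opening: 0.0595
grasp_force: 0.0
```

```bash
cat >> h.py <<'E'
def tray_scan(P):
    for q in clust(P,.078,.11,(.35,.62),(-.39,-.16)): print("tray mouth",len(q),mid(q),np.ptp(q,0).round(3))
    for q in clust(P,.053,.068,(.35,.62),(-.39,-.16)): print("reel/.06",len(q),mid(q),np.ptp(q,0).round(3))
E
python3 - <<'E'
from h import *
im,P=wristcloud("w3"); wheel_scan(P); go((.423,.264,.182),90)
for c in ["top","side"]:
    im,d=r.snapshot(c); P=cloud(c,d); tray_scan(P); wheel_scan(P)
E
```

```text
mouth 911 [0.4232 0.2645 0.1633] [0.029 0.03  0.016]
mouth 872 [0.5033 0.3828 0.1635] [0.031 0.03  0.017]
row [0.42, 0.01, 3.12] 0.03 yaw now 90.2 q6 0.48
tray mouth 87 [ 0.5669 -0.3143  0.0882] [0.03 0.03 0.02]
reel/.06 242 [ 0.4768 -0.215   0.059 ] [0.044 0.044 0.011]
reel/.06 23 [ 0.5654 -0.3115  0.0605] [0.02  0.018 0.014]
mouth 18 [0.4266 0.2536 0.1699] [0.02  0.007 0.01 ]
tray mouth 141 [ 0.5642 -0.3144  0.0866] [0.03  0.03  0.016]
reel/.06 258 [ 0.4742 -0.2158  0.0571] [0.048 0.047 0.008]
reel/.06 54 [ 0.5628 -0.3173  0.0606] [0.02  0.017 0.015]
mouth 78 [0.4237 0.2632 0.1634] [0.03  0.032 0.016]
mouth 62 [0.5044 0.3814 0.1637] [0.029 0.031 0.017]
```

>>> {"api": "step_arm", "payload": {"plan": [[[0.4,0.02,0.8,0],[0.4,0.02,1.8,0],[0.4,0.02,2.8,0],[0.4,0.02,3.1,0],[0.4,0.02,3.1,0]]]}}

```text
t: 17.35
ee_pos: [0.4233, 0.2611, 0.1816]
eef_rot: [[0.001, 1.0, -0.003], [1.0, -0.001, -0.002], [-0.002, -0.003, -1.0]]
contact_force: [0.4, -0.2, 0.9]
opening: 0.0593
grasp_force: 0.0
```

>>> {"api": "step_arm", "payload": {"plan": [[[0,0,0,0],[0,0,0,0],[0,0,0,0],[0,0,0,0],[0,0,0,0]]], "hand": -1}}

```text
t: 17.85
ee_pos: [0.4235, 0.2625, 0.1832]
eef_rot: [[-0.0, 1.0, 0.001], [1.0, 0.0, 0.0], [0.0, 0.001, -1.0]]
contact_force: [-4.0, -0.8, 6.3]
opening: 0.0238
grasp_force: 23.2
```

>>> {"api": "step_arm", "payload": {"plan": [[[0,0,0,0],[0,0,0,0],[0,0,-0.8,0],[0,0,-2,0],[0,0,-3.2,0]]]}}

```text
t: 18.35
ee_pos: [0.4228, 0.2621, 0.3118]
eef_rot: [[-0.0, 1.0, -0.001], [1.0, 0.0, -0.001], [-0.001, -0.001, -1.0]]
contact_force: [1.1, 1.6, -1.3]
opening: 0.023
grasp_force: 23.9
```

Run:
```python
from h import *
im,P=wristcloud("w4"); wheel_scan(P); go((.405,-.325,.31),90); s=r.read_state(); print(s["ee_pos"],s["opening"])
for c in clust(P,.19,.29,(.38,.46),(.22,.30)): print(len(c),c.min(0).round(3),c.max(0).round(3))
```

```text
mouth 843 [0.5036 0.3827 0.1632] [0.031 0.03  0.016]
row [-14.72, -0.52, 0.18] 0.01 yaw now 90.0 q6 0.51
[0.42538499 0.26365815 0.31975422] 0.023855042124786993
5995 [0.395 0.248 0.214] [0.45  0.292 0.29 ]
```

>>> {"api": "step_arm", "payload": {"plan": [[[-4.8,1.5,0,0],[-4.8,1.5,0,0],[-4.8,1.5,0,0],[-4.8,1.5,0,0],[-4.8,1.5,0,0]]]}}

```text
t: 18.9
ee_pos: [0.4845, 0.0663, 0.3107]
eef_rot: [[0.004, 1.0, 0.001], [1.0, -0.004, -0.001], [-0.001, 0.001, -1.0]]
contact_force: [-0.6, 0.8, -2.0]
opening: 0.0234
grasp_force: 24.1
```

>>> {"api": "step_arm", "payload": {"plan": [[[-4.8,-0.3,0,0],[-4.8,-0.3,0,0],[-4.8,-0.3,0,0],[-4.8,-0.3,0,0],[-4.8,-0.3,0,0]]]}}

```text
t: 19.4
ee_pos: [0.4711, -0.1249, 0.3106]
eef_rot: [[0.003, 1.0, 0.0], [1.0, -0.003, -0.001], [-0.001, 0.0, -1.0]]
contact_force: [-1.5, -0.0, -0.8]
opening: 0.023
grasp_force: 24.2
```

>>> {"api": "step_arm", "payload": {"plan": [[[-4.9,-1.6,0,0],[-4.9,-1.6,0,0],[-4.9,-1.6,0,0],[-4.9,-1.6,0,0],[-4.9,-1.6,0,0]]]}}

```text
t: 19.9
ee_pos: [0.4066, -0.3206, 0.3106]
eef_rot: [[0.003, 1.0, 0.0], [1.0, -0.003, -0.001], [-0.001, 0.0, -1.0]]
contact_force: [0.3, 0.3, -1.2]
opening: 0.0236
grasp_force: 24.4
```

>>> {"api": "step_arm", "payload": {"plan": [[[0,0,0.5,0],[0,0,1.7,0],[0,0,2.9,0],[0,0,4.1,0],[0,0,4.5,0]]]}}

```text
t: 20.4
ee_pos: [0.4062, -0.315, 0.1264]
eef_rot: [[-0.001, 1.0, -0.004], [1.0, 0.001, 0.004], [0.004, -0.004, -1.0]]
contact_force: [-0.4, 0.5, -0.3]
opening: 0.0234
grasp_force: 24.4
```

>>> {"api": "step_arm", "payload": {"plan": [[[0,0,0,0],[0,0,0,0]]]}}

```text
t: 20.6
ee_pos: [0.4081, -0.3171, 0.1311]
eef_rot: [[-0.001, 1.0, 0.0], [1.0, 0.001, 0.0], [0.0, 0.0, -1.0]]
contact_force: [-0.6, 0.9, 0.1]
opening: 0.0236
grasp_force: 24.4
```

Run:
```python
from h import *
go((.405,-.325,.107),90); s=r.read_state(); print(s["ee_pos"],s["opening"],s["contact_force"])
im,d=r.snapshot("side"); cv2.imwrite("pics/side2.png",im)
P=cloud("side",d); tray_scan(P)
for c in clust(P,.012,.06,(.36,.45),(-.37,-.28)): print(len(c),c.min(0).round(3),c.max(0).round(3))
```

```text
row [-0.2, -0.08, 0.6] 0.01 yaw now 90.1 q6 -0.71
[ 0.40811493 -0.31710451  0.13108264] 0.023617158887024568 [-0.59032978  0.86481894  0.10775697]
tray mouth 132 [ 0.564  -0.316   0.0861] [0.031 0.027 0.016]
tray mouth 275 [ 0.4086 -0.3185  0.094 ] [0.05  0.033 0.032]
reel/.06 57 [ 0.5629 -0.3165  0.0604] [0.02  0.02  0.015]
reel/.06 135 [ 0.4081 -0.3167  0.0605] [0.044 0.036 0.015]
388 [ 0.38  -0.343  0.032] [ 0.432 -0.29   0.06 ]
```

>>> {"api": "step_arm", "payload": {"plan": [[[-0.1,-0.08,0.3,0],[-0.1,-0.08,0.55,0],[-0.1,-0.08,0.55,0],[-0.1,-0.08,0.55,0],[-0.1,-0.08,0.55,0]]]}}

```text
t: 21.15
ee_pos: [0.4044, -0.3217, 0.1088]
eef_rot: [[-0.0, 1.0, 0.0], [1.0, 0.0, -0.0], [-0.0, 0.0, -1.0]]
contact_force: [-0.0, 0.9, -1.7]
opening: 0.0234
grasp_force: 24.4
```

>>> {"api": "step_arm", "payload": {"plan": [[[0,0,0.03,0],[0,0,0.05,0],[0,0,0.05,0]]]}}

```text
t: 21.45
ee_pos: [0.4043, -0.3216, 0.1066]
eef_rot: [[-0.0, 1.0, 0.0], [1.0, 0.0, -0.0], [-0.0, 0.0, -1.0]]
contact_force: [0.3, -0.4, -1.4]
opening: 0.0235
grasp_force: 24.4
```

>>> {"api": "step_arm", "payload": {"plan": [[[0,0,0,0],[0,0,0,0],[0,0,0,0],[0,0,0,0],[0,0,0,0]]], "hand": 0}}

```text
t: 21.95
ee_pos: [0.4043, -0.3216, 0.1067]
eef_rot: [[-0.0, 1.0, 0.0], [1.0, 0.0, -0.0], [-0.0, 0.0, -1.0]]
contact_force: [-0.5, -0.8, -0.1]
opening: 0.0456
grasp_force: 0.0
```

>>> {"api": "step_arm", "payload": {"plan": [[[0,0,-0.5,0],[0,0,-1.5,0],[0,0,-2.7,0],[0,0,-3.9,0],[0,0,-5,0]]]}}

```text
t: 22.45
ee_pos: [0.4041, -0.3214, 0.309]
eef_rot: [[-0.0, 1.0, 0.001], [1.0, 0.0, -0.0], [-0.0, 0.001, -1.0]]
contact_force: [1.0, 0.1, -0.6]
opening: 0.0457
grasp_force: 0.0
```

>>> {"api": "step_arm", "payload": {"plan": [[[4.5,1.8,0,0],[4.5,1.8,0,0],[4.5,1.8,0,0],[4.5,1.8,0,0],[4.5,1.8,0,0]]]}}

```text
t: 22.95
ee_pos: [0.4773, -0.138, 0.3067]
eef_rot: [[-0.004, 1.0, 0.0], [1.0, 0.004, 0.0], [0.0, 0.0, -1.0]]
contact_force: [-0.0, 0.4, 1.0]
opening: 0.0459
grasp_force: 0.0
```

>>> {"api": "step_arm", "payload": {"plan": [[[4.7,0.3,0,0],[4.7,0.3,0,0],[4.7,0.3,0,0],[4.7,0.3,0,0],[4.7,0.3,0,0]]]}}

```text
t: 23.45
ee_pos: [0.4882, 0.0493, 0.3067]
eef_rot: [[-0.004, 1.0, 0.0], [1.0, 0.004, 0.0], [0.0, 0.0, -1.0]]
contact_force: [-1.1, 0.9, -0.3]
opening: 0.0455
grasp_force: 0.0
```

>>> {"api": "step_arm", "payload": {"plan": [[[4.7,0.3,0,0],[4.7,0.3,0,0],[4.7,0.3,0,0],[4.7,0.3,0,0],[4.7,0.3,0,0]]], "hand": 0.3}}

```text
t: 23.95
ee_pos: [0.5007, 0.2369, 0.3067]
eef_rot: [[-0.003, 1.0, 0.0], [1.0, 0.003, 0.0], [0.0, 0.0, -1.0]]
contact_force: [0.5, -0.6, -0.1]
opening: 0.0592
grasp_force: 0.0
```

Run:
```python
from h import *
im,P=wristcloud("w5"); wheel_scan(P); go((.5036,.3827,.182),90); print(r.read_state()["ee_pos"])
for c in ["top","side"]:
    im,d=r.snapshot(c); P=cloud(c,d); tray_scan(P); wheel_scan(P)
```

```text
mouth 962 [0.5034 0.3825 0.1632] [0.031 0.03  0.016]
row [3.69, 0.09, 3.11] 0.03 yaw now 90.1 q6 0.39
[0.50034779 0.23512905 0.30639446]
tray mouth 93 [ 0.4058 -0.3184  0.0886] [0.028 0.029 0.02 ]
tray mouth 87 [ 0.5669 -0.3142  0.0889] [0.031 0.031 0.021]
reel/.06 18 [ 0.565  -0.3118  0.0595] [0.019 0.018 0.013]
reel/.06 241 [ 0.4766 -0.2149  0.0586] [0.044 0.045 0.01 ]
reel/.06 19 [ 0.4067 -0.3166  0.0607] [0.019 0.018 0.014]
tray mouth 189 [ 0.4043 -0.3196  0.0865] [0.03  0.032 0.016]
tray mouth 145 [ 0.5643 -0.3141  0.0865] [0.03  0.03  0.017]
reel/.06 65 [ 0.4001 -0.3228  0.0605] [0.017 0.016 0.015]
reel/.06 55 [ 0.5605 -0.3179  0.0604] [0.015 0.017 0.015]
reel/.06 256 [ 0.4758 -0.2146  0.0574] [0.05  0.049 0.007]
mouth 61 [0.5028 0.3821 0.1628] [0.028 0.027 0.015]
```

>>> {"api": "step_arm", "payload": {"plan": [[[3.66,0.07,0,0],[3.66,0.07,0,0],[3.66,0.07,0,0],[3.66,0.07,0,0],[3.66,0.07,0,0]]]}}

```text
t: 24.6
ee_pos: [0.5032, 0.3798, 0.3063]
eef_rot: [[-0.0, 1.0, -0.0], [1.0, 0.0, -0.001], [-0.001, -0.0, -1.0]]
contact_force: [0.4, -0.1, -0.6]
opening: 0.0594
grasp_force: 0.0
```

>>> {"api": "step_arm", "payload": {"plan": [[[0,0,0.8,0],[0,0,1.8,0],[0,0,2.8,0],[0,0,3.1,0],[0,0,3.1,0]]]}}

```text
t: 25.1
ee_pos: [0.5028, 0.3789, 0.1816]
eef_rot: [[0.001, 1.0, -0.002], [1.0, -0.001, -0.002], [-0.002, -0.002, -1.0]]
contact_force: [-0.2, 0.1, 0.2]
opening: 0.0595
grasp_force: 0.0
```

>>> {"api": "step_arm", "payload": {"plan": [[[0,0,0,0],[0,0,0,0],[0,0,0,0],[0,0,0,0],[0,0,0,0]]], "hand": -1}}

```text
t: 25.6
ee_pos: [0.5031, 0.381, 0.1833]
eef_rot: [[-0.0, 1.0, 0.001], [1.0, 0.0, 0.0], [0.0, 0.001, -1.0]]
contact_force: [-1.2, -2.5, 10.9]
opening: 0.0235
grasp_force: 22.6
```

>>> {"api": "step_arm", "payload": {"plan": [[[0,0,0,0],[0,0,0,0],[0,0,-0.8,0],[0,0,-2,0],[0,0,-3.2,0]]]}}

```text
t: 26.1
ee_pos: [0.5024, 0.3806, 0.3117]
eef_rot: [[-0.0, 1.0, -0.001], [1.0, 0.0, -0.001], [-0.001, -0.001, -1.0]]
contact_force: [0.7, 0.5, -0.6]
opening: 0.0236
grasp_force: 23.6
```

Run:
```python
from h import *
im,P=wristcloud("w6"); wheel_scan(P); go((.485,-.325,.31),90); s=r.read_state(); print(s["ee_pos"],s["opening"])
for c in clust(P,.19,.29,(.45,.56),(.33,.43)): print(len(c),c.min(0).round(3),c.max(0).round(3))
```

```text
row [-17.68, -0.51, 0.17] 0.01 yaw now 90.0 q6 0.61
[0.5048647  0.3823082  0.32054341] 0.023497060539121192
6046 [0.476 0.367 0.213] [0.53  0.411 0.29 ]
```

>>> {"api": "step_arm", "payload": {"plan": [[[-4.41,-0.11,0,0],[-4.41,-0.11,0,0],[-4.41,-0.11,0,0],[-4.41,-0.11,0,0],[-4.41,-0.11,0,0]]]}}

```text
t: 26.65
ee_pos: [0.4982, 0.2018, 0.3105]
eef_rot: [[0.002, 1.0, -0.0], [1.0, -0.002, -0.0], [-0.0, -0.0, -1.0]]
contact_force: [0.5, 1.0, -0.7]
opening: 0.0234
grasp_force: 24.5
```

>>> {"api": "step_arm", "payload": {"plan": [[[-4.41,-0.11,0,0],[-4.41,-0.11,0,0],[-4.41,-0.11,0,0],[-4.41,-0.11,0,0],[-4.41,-0.11,0,0]]]}}

```text
t: 27.15
ee_pos: [0.4942, 0.026, 0.3106]
eef_rot: [[0.002, 1.0, 0.0], [1.0, -0.002, -0.0], [-0.0, 0.0, -1.0]]
contact_force: [0.2, 0.5, -2.0]
opening: 0.0235
grasp_force: 24.5
```

>>> {"api": "step_arm", "payload": {"plan": [[[-4.41,-0.11,0,0],[-4.41,-0.11,0,0],[-4.41,-0.11,0,0],[-4.41,-0.11,0,0],[-4.41,-0.11,0,0]]]}}

```text
t: 27.65
ee_pos: [0.4904, -0.1502, 0.3106]
eef_rot: [[0.002, 1.0, 0.0], [1.0, -0.002, -0.0], [-0.0, 0.0, -1.0]]
contact_force: [0.6, 0.6, -1.4]
opening: 0.0232
grasp_force: 24.5
```

>>> {"api": "step_arm", "payload": {"plan": [[[-4.41,-0.11,0,0],[-4.41,-0.11,0,0],[-4.41,-0.11,0,0],[-4.41,-0.11,0,0],[-4.41,-0.11,0,0]]]}}

```text
t: 28.15
ee_pos: [0.4863, -0.3263, 0.3104]
eef_rot: [[0.001, 1.0, 0.0], [1.0, -0.001, -0.0], [-0.0, 0.0, -1.0]]
contact_force: [-0.3, -0.1, -1.6]
opening: 0.0236
grasp_force: 24.6
```

>>> {"api": "step_arm", "payload": {"plan": [[[0,0,0,0],[0,0,1.2,0],[0,0,2.4,0],[0,0,3.6,0],[0,0,4.4,0]]]}}

```text
t: 28.65
ee_pos: [0.4852, -0.322, 0.1318]
eef_rot: [[-0.002, 1.0, -0.002], [1.0, 0.002, 0.002], [0.002, -0.002, -1.0]]
contact_force: [-0.4, -0.1, -1.4]
opening: 0.0231
grasp_force: 24.6
```

>>> {"api": "step_arm", "payload": {"plan": [[[0,0,0,0],[0,0,0,0],[0,0,0,0]]]}}

```text
t: 28.95
ee_pos: [0.4868, -0.3248, 0.1368]
eef_rot: [[-0.001, 1.0, 0.002], [1.0, 0.001, -0.002], [-0.002, 0.002, -1.0]]
contact_force: [-0.5, -0.2, -1.7]
opening: 0.0234
grasp_force: 24.6
```

Run:
```python
from h import *
go((.485,-.323,.1065),90)
im,d=r.snapshot("side"); P=cloud("side",d); tray_scan(P)
```

```text
row [0.05, -0.05, 0.76] 0.01 yaw now 90.1 q6 -0.63
tray mouth 57 [ 0.5606 -0.321   0.0863] [0.021 0.016 0.016]
tray mouth 188 [ 0.4042 -0.3196  0.0866] [0.031 0.029 0.017]
tray mouth 244 [ 0.4869 -0.3299  0.0939] [0.05  0.025 0.032]
reel/.06 181 [ 0.4718 -0.2143  0.0568] [0.043 0.048 0.008]
reel/.06 62 [ 0.4007 -0.3227  0.0605] [0.016 0.016 0.015]
reel/.06 53 [ 0.5602 -0.3177  0.0604] [0.017 0.017 0.015]
reel/.06 36 [ 0.4713 -0.3245  0.0626] [0.01  0.037 0.01 ]
reel/.06 34 [ 0.4986 -0.3328  0.0625] [0.014 0.018 0.01 ]
```

>>> {"api": "step_arm", "payload": {"plan": [[[0.05,-0.05,0.4,0],[0.05,-0.05,0.7,0],[0.05,-0.05,0.7,0],[0.05,-0.05,0.76,0],[0.05,-0.05,0.76,0]]]}}

```text
t: 29.5
ee_pos: [0.4839, -0.3229, 0.1045]
eef_rot: [[-0.0, 1.0, 0.001], [1.0, 0.0, -0.0], [-0.0, 0.001, -1.0]]
contact_force: [-0.6, 3.7, 12.3]
opening: 0.0224
grasp_force: 24.9
```

>>> {"api": "step_arm", "payload": {"plan": [[[0,0,0,0],[0,0,0,0],[0,0,0,0],[0,0,0,0],[0,0,0,0]]], "hand": 0}}

```text
t: 30.0
ee_pos: [0.4834, -0.3228, 0.1041]
eef_rot: [[-0.0, 1.0, -0.0], [1.0, 0.0, 0.0], [0.0, -0.0, -1.0]]
contact_force: [-0.3, -0.2, -0.2]
opening: 0.0455
grasp_force: 0.0
```

>>> {"api": "step_arm", "payload": {"plan": [[[0,0,-0.5,0],[0,0,-1.5,0],[0,0,-2.7,0],[0,0,-3.9,0],[0,0,-5,0]]]}}

```text
t: 30.5
ee_pos: [0.4833, -0.3227, 0.3066]
eef_rot: [[-0.0, 1.0, 0.001], [1.0, 0.0, -0.0], [-0.0, 0.001, -1.0]]
contact_force: [1.2, -0.1, 0.3]
opening: 0.0455
grasp_force: 0.0
```

>>> {"api": "step_arm", "payload": {"plan": [[[3.8,-0.2,0,0],[3.8,-0.2,0,0],[3.8,-0.2,0,0],[3.8,-0.2,0,0],[3.8,-0.2,0,0]]], "hand": -0.3}}

```text
t: 31.0
ee_pos: [0.4755, -0.17, 0.3045]
eef_rot: [[-0.002, 1.0, 0.0], [1.0, 0.002, -0.0], [-0.0, 0.0, -1.0]]
contact_force: [-0.3, -0.6, -0.2]
opening: 0.0319
grasp_force: 0.0
```

>>> {"api": "step_arm", "payload": {"plan": [[[3,-0.2,0,0],[3,-0.2,0,0],[3,-0.2,0,0],[3,-0.2,0,0],[3,-0.2,0,0]]]}}

```text
t: 31.5
ee_pos: [0.4679, -0.0516, 0.3043]
eef_rot: [[-0.0, 1.0, 0.0], [1.0, 0.0, -0.0], [-0.0, 0.0, -1.0]]
contact_force: [-0.6, 0.1, 0.0]
opening: 0.0318
grasp_force: 0.0
```

>>> {"api": "step_arm", "payload": {"plan": [[[0,0,0,0],[0,0,0,0]]]}}

```text
t: 31.7
ee_pos: [0.4677, -0.0519, 0.3042]
eef_rot: [[0.001, 1.0, -0.0], [1.0, -0.001, -0.0], [-0.0, -0.0, -1.0]]
contact_force: [-0.1, 0.2, -0.2]
opening: 0.0319
grasp_force: 0.0
```

```bash
cat >> h.py <<'E'
def plume_scan(P):
    for c in clust(P,.085,.172,(.39,.54),(-.10,.07),gap=.012):
        b=c[(c[:,2]>.09)&(c[:,2]<.15)]
        b=c if len(b)<8 else b
        u,s,v=np.linalg.svd(b[:,:2]-b[:,:2].mean(0)); print("plume",len(c),"mid",mid(b),"leafdir",np.degrees(np.arctan2(v[0,1],v[0,0])).round(1)%180,"top",c[c[:,2]>c[:,2].max()-.006].mean(0).round(4))
E
python3 - <<'E'
from h import *
im,P=wristcloud("w7"); plume_scan(P); print(r.read_state()["ee_pos"])
for c in ["top","side"]:
    im,d=r.snapshot(c); P=cloud(c,d); tray_scan(P); plume_scan(P)
cv2.imwrite("pics/v5.png",cv2.imread("pics/w7.png"))
E
```

```text
plume 400 mid [0.4919 0.0177 0.1203] leafdir 102.7 top [0.4919 0.0181 0.1638]
plume 277 mid [ 0.494  -0.0411  0.1203] leafdir 97.8 top [ 0.4947 -0.0411  0.1639]
plume 522 mid [0.4323 0.0146 0.12  ] leafdir 96.7 top [0.4326 0.015  0.1636]
plume 371 mid [ 0.4363 -0.0447  0.1198] leafdir 84.6 top [ 0.4357 -0.0442  0.1636]
[ 0.46757221 -0.05175428  0.30416557]
tray mouth 91 [ 0.4059 -0.3179  0.0877] [0.028 0.03  0.019]
tray mouth 88 [ 0.5667 -0.3145  0.0884] [0.03  0.03  0.021]
tray mouth 89 [ 0.4863 -0.3133  0.0876] [0.029 0.029 0.018]
reel/.06 243 [ 0.4767 -0.2151  0.0599] [0.044 0.044 0.011]
reel/.06 21 [ 0.5653 -0.3117  0.0606] [0.019 0.018 0.014]
reel/.06 21 [ 0.4843 -0.3107  0.0606] [0.019 0.018 0.014]
reel/.06 17 [ 0.4067 -0.3165  0.06  ] [0.019 0.018 0.014]
tray mouth 187 [ 0.4044 -0.3194  0.0866] [0.03  0.029 0.017]
tray mouth 162 [ 0.4845 -0.3129  0.0865] [0.032 0.029 0.017]
tray mouth 142 [ 0.5642 -0.3137  0.0866] [0.032 0.03  0.016]
reel/.06 258 [ 0.4758 -0.2147  0.0569] [0.049 0.048 0.008]
reel/.06 63 [ 0.4001 -0.3227  0.0606] [0.016 0.017 0.014]
reel/.06 55 [ 0.5603 -0.3163  0.06  ] [0.015 0.02  0.014]
reel/.06 65 [ 0.4819 -0.3167  0.0605] [0.02  0.017 0.015]
plume 187 mid [ 0.4341 -0.0459  0.1205] leafdir 83.2 top [ 0.4352 -0.0465  0.163 ]
plume 228 mid [0.4323 0.0149 0.1201] leafdir 98.2 top [0.4327 0.0137 0.1626]
plume 257 mid [ 0.4954 -0.0434  0.1203] leafdir 102.6 top [ 0.495  -0.043   0.1633]
plume 223 mid [0.4928 0.017  0.1202] leafdir 105.1 top [0.4924 0.0173 0.1626]
```

View pics/w7.png

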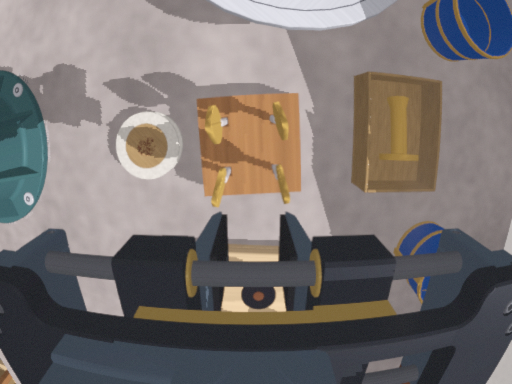

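>>> {"api": "step_arm", "payload": {"plan": [[[0.17,-0.8,0,1.2],[0.17,-0.8,0,1.2],[0.17,-0.8,0,1.2],[0.17,-0.8,0,1.2]]]}}

```text
t: 32.25
ee_pos: [0.4361, -0.0442, 0.3045]
eef_rot: [[0.103, 0.995, 0.001], [0.995, -0.103, -0.0], [-0.0, 0.001, -1.0]]
contact_force: [0.6, 0.7, -0.0]
opening: 0.0323
grasp_force: 0.0
```

Run:
```python
from h import *
print(r.read_state()["ee_pos"]); go((.4355,-.045,.181),84)
```

```text
[ 0.43609107 -0.04423577  0.30451647]
row [-0.02, -0.02, 3.09] 0.01 yaw now 84.1 q6 -0.05
```

>>> {"api": "step_arm", "payload": {"plan": [[[-0.02,-0.02,1,0],[-0.02,-0.02,2,0],[-0.02,-0.02,2.8,0],[-0.02,-0.02,3.09,0],[-0.02,-0.02,3.09,0]]]}}

```text
t: 32.75
ee_pos: [0.4344, -0.0447, 0.1797]
eef_rot: [[0.104, 0.995, -0.003], [0.995, -0.104, 0.0], [0.0, -0.003, -1.0]]
contact_force: [0.3, 0.9, 1.6]
opening: 0.032
grasp_force: 0.0
```

>>> {"api": "step_arm", "payload": {"plan": [[[0,0,0,0],[0,0,0,0],[0,0,0,0],[0,0,0,0],[0,0,0,0]]], "hand": -1, "newtons": 30}}

```text
t: 33.25
ee_pos: [0.435, -0.0448, 0.1813]
eef_rot: [[0.104, 0.995, 0.001], [0.995, -0.104, -0.0], [-0.0, 0.001, -1.0]]
contact_force: [0.3, -0.2, 4.0]
opening: 0.0053
grasp_force: 30.0
```

>>> {"api": "step_arm", "payload": {"plan": [[[0,0,0,0],[0,0,-0.6,0],[0,0,-1.6,0],[0,0,-2.6,0],[0,0,-3.3,0]]]}}

```text
t: 33.75
ee_pos: [0.4347, -0.0447, 0.3151]
eef_rot: [[0.104, 0.995, 0.002], [0.995, -0.104, -0.0], [-0.0, 0.002, -1.0]]
contact_force: [0.4, -0.5, 0.5]
opening: 0.0049
grasp_force: 30.0
```

>>> {"api": "step_arm", "payload": {"plan": [[[0,0,0,0],[0,0,0,0]]]}}

```text
t: 33.95
ee_pos: [0.4345, -0.0447, 0.3127]
eef_rot: [[0.104, 0.995, 0.001], [0.995, -0.104, -0.0], [-0.0, 0.001, -1.0]]
contact_force: [-0.9, -0.4, -0.0]
opening: 0.0048
grasp_force: 30.0
```

```bash
cat >> h.py <<'E'
def held():
    """plume in hand: its points seen by the side camera, rod below the fingers"""
    s=r.read_state(); p=s["ee_pos"]; im,d=r.snapshot("side"); P=cloud("side",d).reshape(-1,3); P=P[~np.isnan(P[:,0])]
    q=P[(np.hypot(P[:,0]-p[0],P[:,1]-p[1])<.04)&(P[:,2]<p[2]-.098)&(P[:,2]>p[2]-.20)]
    print("tcp",np.round(p,4),"open",round(s["opening"],4))
    for a,b in((.10,.125),(.125,.15),(.15,.18)):
        k=q[(q[:,2]<p[2]-a)&(q[:,2]>p[2]-b)]
        if len(k)>4: print("rod rel",len(k),(circ(k,.0045)-p[:2]).round(4),(mid(k)-p)[:2].round(4),"zmin",(k[:,2].min()-p[2]).round(4))
    return im
E
python3 - <<'E'
from h import *
im=held(); cv2.imwrite("pics/side3.png",im); go((.405,-.3187,.31),84)
E
```

```text
tcp [ 0.4345 -0.0447  0.3127] open 0.0048
rod rel 38 [0.001  0.0002] [-0.0002 -0.0009] zmin -0.1248
rod rel 35 [ 0.0005 -0.0005] [-0.0003 -0.0027] zmin -0.1498
rod rel 30 [-0.0028 -0.0058] [-0.0005 -0.0026] zmin -0.1702
row [-6.89, -0.01, 0.05] 0.0 yaw now 84.0 q6 -0.05
```

>>> {"api": "step_arm", "payload": {"plan": [[[-3.44,0,0,0],[-3.44,0,0,0],[-3.44,0,0,0],[-3.44,0,0,0],[-3.44,0,0,0]]]}}

```text
t: 34.5
ee_pos: [0.4195, -0.1818, 0.3112]
eef_rot: [[0.106, 0.994, -0.002], [0.994, -0.106, 0.001], [0.001, -0.002, -1.0]]
contact_force: [-1.0, 0.2, -0.8]
opening: 0.0046
grasp_force: 30.0
```

>>> {"api": "step_arm", "payload": {"plan": [[[-3.44,0,0,0],[-3.44,0,0,0],[-3.44,0,0,0],[-3.44,0,0,0],[-3.44,0,0,0]]]}}

```text
t: 35.0
ee_pos: [0.4058, -0.3176, 0.3117]
eef_rot: [[0.105, 0.995, -0.001], [0.995, -0.105, 0.001], [0.001, -0.001, -1.0]]
contact_force: [0.4, -0.0, -0.4]
opening: 0.0045
grasp_force: 30.0
```

>>> {"api": "step_arm", "payload": {"plan": [[[0,0,0,0],[0,0,0,0]]]}}

```text
t: 35.2
ee_pos: [0.4061, -0.317, 0.3124]
eef_rot: [[0.103, 0.995, -0.0], [0.995, -0.103, 0.0], [0.0, -0.0, -1.0]]
contact_force: [-0.6, -0.1, -0.1]
opening: 0.0049
grasp_force: 30.0
```

Run:
```python
from h import *
im=held(); _,d=r.snapshot("side");P=cloud("side",d);tray_scan(P);  go((.405,-.3187,.191),84)
im,P=wristcloud("w8"); tray_scan(P)
```

```text
tcp [ 0.4061 -0.317   0.3124] open 0.0049
rod rel 56 [-0.0041 -0.0052] [-0.0015 -0.0016] zmin -0.1248
rod rel 54 [0.0007 0.0002] [-0.0005 -0.0018] zmin -0.1498
rod rel 40 [0.001  0.0002] [-0.0009 -0.0014] zmin -0.1707
tray mouth 189 [ 0.4046 -0.3184  0.0863] [0.031 0.03  0.016]
tray mouth 161 [ 0.4853 -0.313   0.0863] [0.032 0.03  0.017]
tray mouth 141 [ 0.5638 -0.3142  0.087 ] [0.03  0.031 0.016]
reel/.06 253 [ 0.4747 -0.2148  0.057 ] [0.05  0.05  0.008]
reel/.06 64 [ 0.4008 -0.3223  0.0605] [0.018 0.016 0.015]
reel/.06 62 [ 0.4814 -0.3167  0.0606] [0.019 0.018 0.015]
reel/.06 55 [ 0.5599 -0.3173  0.0604] [0.016 0.017 0.015]
row [-0.03, -0.02, 3.04] 0.02 yaw now 84.1 q6 -0.61
tray mouth 440 [ 0.5642 -0.3142  0.0863] [0.031 0.03  0.017]
tray mouth 464 [ 0.4044 -0.3179  0.0863] [0.03  0.029 0.016]
tray mouth 474 [ 0.4837 -0.3126  0.0863] [0.03  0.03  0.017]
reel/.06 1304 [ 0.4742 -0.2147  0.0573] [0.048 0.048 0.007]
reel/.06 110 [ 0.5621 -0.3133  0.0605] [0.019 0.021 0.015]
reel/.06 72 [ 0.4054 -0.3162  0.0601] [0.019 0.018 0.014]
reel/.06 90 [ 0.4816 -0.3105  0.0606] [0.018 0.018 0.015]
```

>>> {"api": "step_arm", "payload": {"plan": [[[-0.03,-0.02,0.7,0],[-0.03,-0.02,1.2,0],[-0.03,-0.02,1.4,0],[-0.03,-0.02,1.6,0],[-0.03,-0.02,1.8,0]]]}}

```text
t: 35.85
ee_pos: [0.4053, -0.3196, 0.2408]
eef_rot: [[0.104, 0.995, 0.001], [0.995, -0.104, -0.001], [-0.001, 0.001, -1.0]]
contact_force: [-0.2, 0.3, 0.7]
opening: 0.005
grasp_force: 30.0
```

>>> {"api": "step_arm", "payload": {"plan": [[[0,0,0.2,0],[0,0,0.4,0],[0,0,0.6,0],[0,0,0.8,0],[0,0,0.9,0]]]}}

```text
t: 36.35
ee_pos: [0.4048, -0.3194, 0.2038]
eef_rot: [[0.104, 0.995, -0.001], [0.995, -0.104, 0.001], [0.0, -0.001, -1.0]]
contact_force: [0.1, 0.3, -0.1]
opening: 0.0053
grasp_force: 30.0
```

Run:
```python
from h import *
s=r.read_state();print(s["ee_pos"],s["contact_force"],s["opening"]); go((.405,-.318,.191),84)
im,d=r.snapshot("side"); tray_scan(cloud("side",d)); cv2.imwrite("pics/v6.png",cv2.resize(im[190:370,210:410],(660,594)))
```

```text
[ 0.40476739 -0.31938554  0.2037504 ] [ 0.07801877  0.33720978 -0.07014676] 0.005340015037056254
row [0.03, 0.0, 0.32] 0.0 yaw now 84.0 q6 -0.61
tray mouth 147 [ 0.5643 -0.3136  0.0865] [0.03  0.03  0.017]
tray mouth 161 [ 0.4834 -0.3134  0.0863] [0.03  0.03  0.017]
tray mouth 191 [ 0.4039 -0.3186  0.0942] [0.029 0.031 0.031]
reel/.06 102 [ 0.4703 -0.2154  0.057 ] [0.04  0.037 0.008]
reel/.06 63 [ 0.4001 -0.3229  0.0602] [0.016 0.017 0.014]
reel/.06 56 [ 0.4809 -0.3166  0.0604] [0.02  0.017 0.015]
reel/.06 54 [ 0.563  -0.3163  0.0606] [0.021 0.02  0.014]
```

View pics/v6.png

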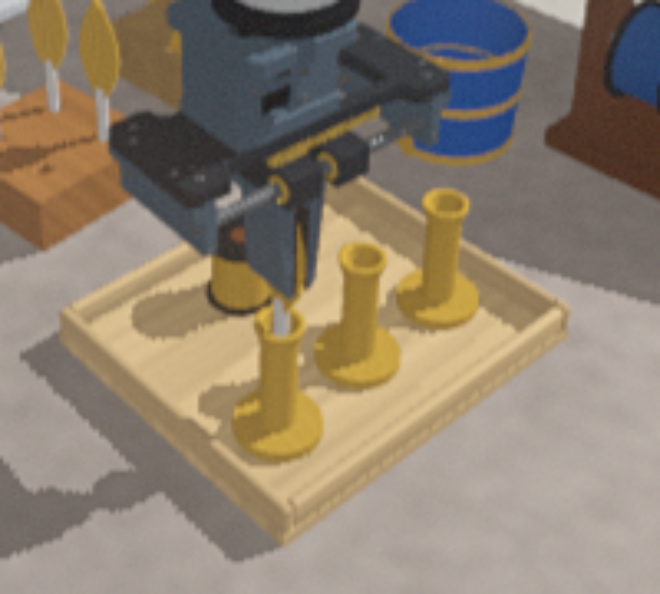

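>>> {"api": "step_arm", "payload": {"plan": [[[0,0,0.15,0],[0,0,0.28,0],[0,0,0.34,0],[0,0,0.38,0],[0,0,0.38,0]]]}}

```text
t: 36.9
ee_pos: [0.4052, -0.3199, 0.1905]
eef_rot: [[0.104, 0.995, -0.0], [0.995, -0.104, -0.0], [-0.0, -0.0, -1.0]]
contact_force: [-6.1, 4.1, 22.8]
opening: 0.0047
grasp_force: 30.0
```

>>> {"api": "step_arm", "payload": {"plan": [[[0,0,0.04,0],[0,0,0.04,0],[0,0,0.04,0]]]}}

```text
t: 37.2
ee_pos: [0.4055, -0.3204, 0.1897]
eef_rot: [[0.104, 0.995, 0.0], [0.995, -0.104, -0.001], [-0.001, 0.0, -1.0]]
contact_force: [-9.1, 2.6, 33.0]
opening: 0.005
grasp_force: 30.0
```

>>> {"api": "step_arm", "payload": {"plan": [[[0,0,-0.05,0],[0,0,-0.05,0]]]}}

```text
t: 37.4
ee_pos: [0.4053, -0.3199, 0.1904]
eef_rot: [[0.104, 0.995, 0.001], [0.995, -0.104, -0.001], [-0.001, 0.001, -1.0]]
contact_force: [-0.2, -1.0, 7.3]
opening: 0.0052
grasp_force: 30.0
```

>>> {"api": "step_arm", "payload": {"plan": [[[0,0,0,0],[0,0,0,0],[0,0,0,0],[0,0,0,0]]], "hand": -0.3}}

```text
t: 37.8
ee_pos: [0.4049, -0.3195, 0.1896]
eef_rot: [[0.104, 0.995, -0.0], [0.995, -0.104, 0.0], [0.0, -0.0, -1.0]]
contact_force: [0.7, 0.4, 1.0]
opening: 0.0316
grasp_force: 0.0
```

>>> {"api": "step_arm", "payload": {"plan": [[[0,0,-0.5,0],[0,0,-1.5,0],[0,0,-2.5,0],[0,0,-3,0],[0,0,-3,0]]]}}

```text
t: 38.3
ee_pos: [0.4058, -0.3203, 0.3128]
eef_rot: [[0.104, 0.995, 0.004], [0.995, -0.104, -0.003], [-0.003, 0.004, -1.0]]
contact_force: [-0.2, -0.1, -0.8]
opening: 0.0316
grasp_force: 0.0
```

```bash
cat >> h.py <<'E'
def tray_plumes(P):
    for q in clust(P,.12,.19,(.36,.61),(-.37,-.25)): print("tray plume",len(q),mid(q),"zmax",q[:,2].max().round(4))
E
python3 - <<'E'
from h import *
go((.4945,-.042,.308),98)
for c in ["side","top"]:
    im,d=r.snapshot(c);P=cloud(c,d);tray_scan(P);tray_plumes(P);plume_scan(P)
E
```

```text
row [7.15, 1.48, 0.1] -2.8 yaw now 84.0 q6 -0.61
tray mouth 184 [ 0.404  -0.3193  0.094 ] [0.029 0.03  0.031]
tray mouth 144 [ 0.5639 -0.3142  0.0869] [0.028 0.032 0.017]
tray mouth 162 [ 0.4853 -0.3128  0.087 ] [0.032 0.031 0.018]
reel/.06 216 [ 0.4744 -0.2143  0.0574] [0.049 0.047 0.008]
reel/.06 64 [ 0.4004 -0.323   0.0603] [0.016 0.016 0.014]
reel/.06 57 [ 0.4807 -0.3164  0.0604] [0.016 0.017 0.014]
reel/.06 54 [ 0.5627 -0.318   0.0605] [0.021 0.018 0.015]
tray plume 258 [ 0.3995 -0.3221  0.1485] zmax 0.1769
plume 226 mid [0.4331 0.0148 0.1203] leafdir 98.4 top [0.4331 0.0132 0.1636]
plume 243 mid [0.4931 0.0165 0.1203] leafdir 105.0 top [0.4932 0.0179 0.1616]
plume 258 mid [ 0.4952 -0.0424  0.1199] leafdir 101.6 top [ 0.4951 -0.0432  0.1627]
tray mouth 83 [ 0.4059 -0.3181  0.0926] [0.028 0.029 0.028]
tray mouth 91 [ 0.4865 -0.3136  0.0878] [0.03  0.031 0.019]
tray mouth 88 [ 0.5669 -0.3143  0.088 ] [0.03  0.03  0.019]
reel/.06 238 [ 0.4767 -0.215   0.0589] [0.044 0.044 0.01 ]
reel/.06 22 [ 0.5653 -0.3123  0.0604] [0.02  0.019 0.015]
reel/.06 16 [ 0.4067 -0.3158  0.0606] [0.019 0.017 0.014]
reel/.06 20 [ 0.4841 -0.3111  0.061 ] [0.019 0.019 0.013]
tray plume 32 [ 0.4027 -0.3133  0.1491] zmax 0.178
plume 48 mid [0.434  0.0145 0.1197] leafdir 96.9 top [0.4356 0.0142 0.1655]
plume 62 mid [0.4945 0.0181 0.1206] leafdir 104.6 top [0.4941 0.0176 0.1641]
plume 61 mid [ 0.4976 -0.0423  0.1216] leafdir 101.4 top [ 0.4973 -0.0424  0.1647]
```

>>> {"api": "step_arm", "payload": {"plan": [[[3.6,0.76,0,0],[3.6,0.76,0,0],[3.6,0.76,0,0],[3.6,0.76,0,0],[3.6,0.76,0,0]]]}}

```text
t: 38.9
ee_pos: [0.4499, -0.1785, 0.3085]
eef_rot: [[0.102, 0.995, -0.002], [0.995, -0.102, 0.001], [0.001, -0.002, -1.0]]
contact_force: [0.1, -0.8, 0.2]
opening: 0.0319
grasp_force: 0.0
```

>>> {"api": "step_arm", "payload": {"plan": [[[3.55,0.75,0,-3],[3.55,0.75,0,-3],[3.55,0.75,0,-3],[3.55,0.75,0,-3],[3.55,0.75,0,-3]]]}}

```text
t: 39.4
ee_pos: [0.4947, -0.0418, 0.309]
eef_rot: [[-0.157, 0.988, -0.001], [0.988, 0.157, -0.0], [0.0, -0.001, -1.0]]
contact_force: [0.4, -0.3, 0.1]
opening: 0.032
grasp_force: 0.0
```

>>> {"api": "step_arm", "payload": {"plan": [[[0,0,0,0],[0,0,0,0]]]}}

```text
t: 39.6
ee_pos: [0.4945, -0.0428, 0.3095]
eef_rot: [[-0.155, 0.988, -0.001], [0.988, 0.155, -0.0], [0.0, -0.001, -1.0]]
contact_force: [-0.4, -0.4, 0.3]
opening: 0.0321
grasp_force: 0.0
```

Run:
```python
from h import *
im,P=wristcloud("w9"); plume_scan(P); go((.4945,-.0418,.181),99); print(r.read_state()["ee_pos"])
```

```text
plume 629 mid [0.4322 0.0152 0.1201] leafdir 97.8 top [0.4327 0.0151 0.1635]
plume 211 mid [0.4924 0.0177 0.1226] leafdir 104.1 top [0.4921 0.0179 0.1635]
plume 222 mid [ 0.4945 -0.0387  0.1321] leafdir 104.8 top [ 0.4951 -0.0406  0.1633]
row [0.02, 0.0, 3.22] -0.02 yaw now 98.9 q6 -0.29
[ 0.49455309 -0.04263569  0.30962356]
```

>>> {"api": "step_arm", "payload": {"plan": [[[0.02,0,1,0],[0.02,0,2,0],[0.02,0,3,0],[0.02,0,3.21,0],[0.02,0,3.21,0]]]}}

```text
t: 40.15
ee_pos: [0.4942, -0.0411, 0.1809]
eef_rot: [[-0.156, 0.988, -0.002], [0.988, 0.156, 0.0], [0.001, -0.002, -1.0]]
contact_force: [0.6, 0.7, 0.9]
opening: 0.032
grasp_force: 0.0
```

>>> {"api": "step_arm", "payload": {"plan": [[[0,0,0,0],[0,0,0,0],[0,0,0,0],[0,0,0,0],[0,0,0,0]]], "hand": -1}}

```text
t: 40.65
ee_pos: [0.4952, -0.0407, 0.1822]
eef_rot: [[-0.157, 0.988, 0.001], [0.988, 0.157, -0.0], [-0.0, 0.001, -1.0]]
contact_force: [-0.7, 0.1, 5.3]
opening: 0.0048
grasp_force: 30.0
```

>>> {"api": "step_arm", "payload": {"plan": [[[0,0,0,0],[0,0,-0.6,0],[0,0,-1.6,0],[0,0,-2.6,0],[0,0,-3.3,0]]]}}

```text
t: 41.15
ee_pos: [0.4949, -0.0406, 0.316]
eef_rot: [[-0.157, 0.988, 0.002], [0.988, 0.157, -0.0], [-0.0, 0.002, -1.0]]
contact_force: [-0.5, 0.2, -1.2]
opening: 0.0047
grasp_force: 30.0
```

>>> {"api": "step_arm", "payload": {"plan": [[[-3.33,-0.65,0,0],[-3.33,-0.65,0,0],[-3.33,-0.65,0,0],[-3.33,-0.65,0,0],[-3.33,-0.65,0,0]]]}}

```text
t: 41.65
ee_pos: [0.4896, -0.1766, 0.3132]
eef_rot: [[-0.155, 0.988, -0.0], [0.988, 0.155, 0.0], [0.0, -0.0, -1.0]]
contact_force: [0.1, 0.9, -0.7]
opening: 0.005
grasp_force: 30.0
```

>>> {"api": "step_arm", "payload": {"plan": [[[-3.33,-0.65,0,0],[-3.33,-0.65,0,0],[-3.33,-0.65,0,0],[-3.33,-0.65,0,0],[-3.33,-0.65,0,0]]]}}

```text
t: 42.15
ee_pos: [0.4851, -0.3111, 0.3131]
eef_rot: [[-0.156, 0.988, -0.001], [0.988, 0.156, 0.001], [0.001, -0.001, -1.0]]
contact_force: [0.2, -0.4, -0.4]
opening: 0.0045
grasp_force: 30.0
```

>>> {"api": "step_arm", "payload": {"plan": [[[0,0,0,0],[0,0,0,0]]]}}

```text
t: 42.35
ee_pos: [0.4853, -0.3105, 0.3135]
eef_rot: [[-0.158, 0.987, -0.0], [0.987, 0.158, 0.0], [0.0, -0.0, -1.0]]
contact_force: [-0.0, 0.1, 1.2]
opening: 0.0047
grasp_force: 30.0
```

Run:
```python
from h import *
im=held(); _,d=r.snapshot("side");P=cloud("side",d);tray_scan(P)
im,P=wristcloud("w10"); tray_scan(P);  go((.4848,-.313,.191),99)
```

```text
tcp [ 0.4853 -0.3105  0.3135] open 0.0047
rod rel 50 [-0.0042 -0.0055] [-0.0003 -0.0032] zmin -0.1245
rod rel 52 [ 0.0011 -0.0007] [-0.0005 -0.0017] zmin -0.1496
rod rel 37 [-0.004  -0.0057] [-0.0004 -0.0023] zmin -0.1714
tray mouth 145 [ 0.5639 -0.3137  0.0863] [0.028 0.032 0.016]
tray mouth 163 [ 0.484  -0.3126  0.0861] [0.03  0.03  0.016]
tray mouth 187 [ 0.4041 -0.3197  0.0941] [0.03  0.032 0.032]
reel/.06 213 [ 0.4743 -0.2135  0.0575] [0.047 0.048 0.008]
reel/.06 63 [ 0.4    -0.3224  0.0606] [0.015 0.016 0.015]
reel/.06 61 [ 0.4802 -0.3165  0.0606] [0.018 0.017 0.015]
reel/.06 53 [ 0.5629 -0.3174  0.0606] [0.021 0.017 0.015]
tray mouth 372 [ 0.4055 -0.3191  0.094 ] [0.027 0.03  0.032]
tray mouth 468 [ 0.4842 -0.3125  0.0863] [0.03  0.03  0.016]
tray mouth 466 [ 0.5646 -0.314   0.0862] [0.031 0.031 0.016]
reel/.06 1326 [ 0.4744 -0.2149  0.0579] [0.048 0.047 0.005]
reel/.06 95 [ 0.5619 -0.3116  0.0606] [0.018 0.018 0.014]
reel/.06 71 [ 0.4064 -0.3167  0.0604] [0.018 0.018 0.015]
reel/.06 71 [ 0.4836 -0.3101  0.0605] [0.019 0.018 0.015]
row [-0.04, -0.02, 3.06] 0.01 yaw now 99.1 q6 -0.77
```

>>> {"api": "step_arm", "payload": {"plan": [[[-0.03,-0.02,0.7,0],[-0.03,-0.02,1.2,0],[-0.03,-0.02,1.4,0],[-0.03,-0.02,1.6,0],[-0.03,-0.02,1.8,0]]]}}

```text
t: 43.0
ee_pos: [0.4848, -0.3132, 0.2416]
eef_rot: [[-0.157, 0.988, 0.001], [0.988, 0.157, -0.0], [-0.001, 0.001, -1.0]]
contact_force: [0.1, 0.9, 0.2]
opening: 0.0047
grasp_force: 30.0
```

>>> {"api": "step_arm", "payload": {"plan": [[[0,0,0.2,0],[0,0,0.4,0],[0,0,0.6,0],[0,0,0.8,0],[0,0,0.9,0]]]}}

```text
t: 43.5
ee_pos: [0.4844, -0.3131, 0.2046]
eef_rot: [[-0.157, 0.988, -0.0], [0.988, 0.157, 0.0], [0.0, -0.0, -1.0]]
contact_force: [-0.2, 0.1, -0.0]
opening: 0.0044
grasp_force: 30.0
```

>>> {"api": "step_arm", "payload": {"plan": [[[0,0,0.15,0],[0,0,0.28,0],[0,0,0.36,0],[0,0,0.4,0],[0,0,0.4,0]]]}}

```text
t: 44.0
ee_pos: [0.4849, -0.3138, 0.1911]
eef_rot: [[-0.157, 0.988, 0.0], [0.988, 0.157, -0.001], [-0.001, -0.0, -1.0]]
contact_force: [-9.9, 1.9, 25.8]
opening: 0.0049
grasp_force: 30.0
```

>>> {"api": "step_arm", "payload": {"plan": [[[0,0,-0.05,0],[0,0,-0.05,0]]]}}

```text
t: 44.2
ee_pos: [0.4848, -0.3134, 0.1918]
eef_rot: [[-0.157, 0.988, 0.001], [0.988, 0.157, -0.001], [-0.001, 0.001, -1.0]]
contact_force: [-0.3, -0.3, 5.1]
opening: 0.0045
grasp_force: 30.0
```

>>> {"api": "step_arm", "payload": {"plan": [[[0,0,0,0],[0,0,0,0],[0,0,0,0],[0,0,0,0]]], "hand": -0.3}}

```text
t: 44.6
ee_pos: [0.4844, -0.3131, 0.1913]
eef_rot: [[-0.157, 0.988, -0.0], [0.988, 0.157, 0.0], [0.0, -0.0, -1.0]]
contact_force: [-0.8, -0.8, -0.3]
opening: 0.0313
grasp_force: 0.0
```

>>> {"api": "step_arm", "payload": {"plan": [[[0,0,-0.5,0],[0,0,-1.5,0],[0,0,-2.5,0],[0,0,-3,0],[0,0,-3,0]]]}}

```text
t: 45.1
ee_pos: [0.4855, -0.3138, 0.3146]
eef_rot: [[-0.157, 0.988, 0.004], [0.988, 0.157, -0.003], [-0.004, 0.004, -1.0]]
contact_force: [0.9, -0.5, -0.5]
opening: 0.032
grasp_force: 0.0
```

>>> {"api": "step_arm", "payload": {"plan": [[[4.07,0.75,0,0],[4.07,0.75,0,0],[4.07,0.75,0,0],[4.07,0.75,0,0],[4.07,0.75,0,0]]]}}

```text
t: 45.6
ee_pos: [0.4883, -0.1459, 0.3105]
eef_rot: [[-0.159, 0.987, -0.001], [0.987, 0.159, 0.0], [0.001, -0.001, -1.0]]
contact_force: [-0.4, -0.5, -1.2]
opening: 0.0318
grasp_force: 0.0
```

>>> {"api": "step_arm", "payload": {"plan": [[[4.07,0.75,0,-1],[4.07,0.75,0,-1],[4.07,0.75,0,-1],[4.07,0.75,0,-1],[4.07,0.75,0,-1]]]}}

```text
t: 46.1
ee_pos: [0.493, 0.0186, 0.3109]
eef_rot: [[-0.244, 0.97, -0.001], [0.97, 0.244, -0.0], [0.0, -0.001, -1.0]]
contact_force: [0.1, -0.2, -0.6]
opening: 0.0319
grasp_force: 0.0
```

>>> {"api": "step_arm", "payload": {"plan": [[[0,0,0,0],[0,0,0,0]]]}}

```text
t: 46.3
ee_pos: [0.4929, 0.0165, 0.3111]
eef_rot: [[-0.241, 0.971, -0.0], [0.971, 0.241, -0.0], [-0.0, -0.001, -1.0]]
contact_force: [-0.3, -0.4, -0.7]
opening: 0.032
grasp_force: 0.0
```

Run:
```python
from h import *
im,P=wristcloud("w11"); plume_scan(P); go((.4922,.0178,.181),104); print(r.read_state()["ee_pos"])
im,d=r.snapshot("side");P=cloud("side",d);tray_scan(P);tray_plumes(P)
```

```text
plume 537 mid [0.4323 0.0154 0.1208] leafdir 99.0 top [0.4325 0.0161 0.1633]
plume 224 mid [0.4916 0.0219 0.1329] leafdir 101.4 top [0.4923 0.0192 0.1638]
row [0.04, -0.01, 3.25] -0.02 yaw now 103.9 q6 -0.26
[0.49285292 0.01651721 0.31118315]
tray mouth 188 [ 0.4032 -0.3192  0.094 ] [0.028 0.031 0.032]
tray mouth 143 [ 0.5643 -0.3145  0.0864] [0.03  0.03  0.017]
tray mouth 185 [ 0.4837 -0.3139  0.0939] [0.03  0.029 0.031]
reel/.06 214 [ 0.4746 -0.2139  0.0575] [0.048 0.046 0.008]
reel/.06 61 [ 0.4002 -0.3229  0.0605] [0.016 0.017 0.015]
reel/.06 59 [ 0.4812 -0.3165  0.0604] [0.019 0.016 0.015]
reel/.06 56 [ 0.5622 -0.3177  0.0605] [0.021 0.018 0.015]
tray plume 264 [ 0.3996 -0.3224  0.1479] zmax 0.1755
tray plume 297 [ 0.4855 -0.3146  0.1483] zmax 0.1765
```

>>> {"api": "step_arm", "payload": {"plan": [[[0.03,-0.01,1,0],[0.03,-0.01,2,0],[0.03,-0.01,3,0],[0.03,-0.01,3.25,0],[0.03,-0.01,3.25,0]]]}}

```text
t: 46.9
ee_pos: [0.4916, 0.0184, 0.1807]
eef_rot: [[-0.241, 0.97, -0.003], [0.97, 0.241, 0.0], [0.001, -0.003, -1.0]]
contact_force: [0.3, -0.2, 0.0]
opening: 0.0318
grasp_force: 0.0
```

>>> {"api": "step_arm", "payload": {"plan": [[[0,0,0,0],[0,0,0,0],[0,0,0,0],[0,0,0,0],[0,0,0,0]]], "hand": -1}}

```text
t: 47.4
ee_pos: [0.4924, 0.0189, 0.1821]
eef_rot: [[-0.242, 0.97, 0.001], [0.97, 0.242, 0.0], [-0.0, 0.001, -1.0]]
contact_force: [-2.0, 0.1, 7.0]
opening: 0.0048
grasp_force: 30.0
```

>>> {"api": "step_arm", "payload": {"plan": [[[0,0,0,0],[0,0,-0.6,0],[0,0,-1.6,0],[0,0,-2.6,0],[0,0,-3.3,0]]]}}

```text
t: 47.9
ee_pos: [0.4924, 0.0189, 0.3162]
eef_rot: [[-0.242, 0.97, 0.002], [0.97, 0.242, 0.0], [-0.001, 0.002, -1.0]]
contact_force: [0.0, -0.1, -0.2]
opening: 0.0047
grasp_force: 30.0
```

>>> {"api": "step_arm", "payload": {"plan": [[[-4.25,-0.13,0,0],[-4.25,-0.13,0,0],[-4.25,-0.13,0,0],[-4.25,-0.13,0,0],[-4.25,-0.13,0,0]]]}}

```text
t: 48.4
ee_pos: [0.5285, -0.1497, 0.3136]
eef_rot: [[-0.24, 0.971, 0.0], [0.971, 0.24, -0.0], [-0.0, 0.0, -1.0]]
contact_force: [0.3, 0.9, 0.7]
opening: 0.0051
grasp_force: 30.0
```

>>> {"api": "step_arm", "payload": {"plan": [[[-4.25,-0.12,0,0],[-4.25,-0.12,0,0],[-4.25,-0.12,0,0],[-4.25,-0.12,0,0],[-4.25,-0.12,0,0]]]}}

```text
t: 48.9
ee_pos: [0.5649, -0.3148, 0.3132]
eef_rot: [[-0.241, 0.971, -0.0], [0.971, 0.241, 0.0], [0.0, -0.0, -1.0]]
contact_force: [0.4, -0.3, -0.7]
opening: 0.0052
grasp_force: 30.0
```

>>> {"api": "step_arm", "payload": {"plan": [[[0,0,0,0],[0,0,0,0]]]}}

```text
t: 49.1
ee_pos: [0.5645, -0.3119, 0.3134]
eef_rot: [[-0.243, 0.97, -0.0], [0.97, 0.243, 0.0], [0.0, -0.0, -1.0]]
contact_force: [-0.0, -0.4, 0.6]
opening: 0.0047
grasp_force: 30.0
```

Run:
```python
from h import *
im=held()
im,P=wristcloud("w12"); tray_scan(P);  go((.5645,-.3135,.191),104)
```

```text
tcp [ 0.5645 -0.3119  0.3134] open 0.0047
rod rel 49 [ 0.0012 -0.0004] [-0.0004 -0.0014] zmin -0.1249
rod rel 44 [-0.0048 -0.0036] [-0.001  -0.0013] zmin -0.1498
rod rel 38 [ 0.0009 -0.    ] [-0.0006 -0.0014] zmin -0.1713
tray mouth 422 [ 0.4062 -0.3199  0.094 ] [0.027 0.032 0.032]
tray mouth 464 [ 0.5648 -0.3136  0.0863] [0.03  0.03  0.016]
tray mouth 351 [ 0.486  -0.3123  0.094 ] [0.027 0.029 0.032]
reel/.06 1268 [ 0.4744 -0.2149  0.0567] [0.048 0.048 0.007]
reel/.06 87 [ 0.4071 -0.3178  0.0609] [0.018 0.021 0.014]
reel/.06 72 [ 0.5638 -0.3113  0.0605] [0.019 0.018 0.015]
reel/.06 54 [ 0.4865 -0.3091  0.0603] [0.018 0.015 0.014]
row [-0.03, -0.01, 3.06] 0.02 yaw now 104.1 q6 -0.79
```

>>> {"api": "step_arm", "payload": {"plan": [[[-0.02,0,0.7,0],[-0.02,0,1.2,0],[-0.02,0,1.4,0],[-0.02,0,1.6,0],[-0.02,0,1.8,0]]]}}

```text
t: 49.7
ee_pos: [0.5652, -0.3141, 0.2418]
eef_rot: [[-0.242, 0.97, 0.001], [0.97, 0.242, -0.001], [-0.001, 0.001, -1.0]]
contact_force: [-0.5, 0.2, -1.4]
opening: 0.0047
grasp_force: 30.0
```

>>> {"api": "step_arm", "payload": {"plan": [[[0,0,0.2,0],[0,0,0.4,0],[0,0,0.6,0],[0,0,0.8,0],[0,0,0.9,0]]]}}

```text
t: 50.2
ee_pos: [0.5647, -0.3141, 0.2045]
eef_rot: [[-0.242, 0.97, -0.001], [0.97, 0.242, 0.0], [0.001, -0.001, -1.0]]
contact_force: [0.4, 0.2, -0.0]
opening: 0.0047
grasp_force: 30.0
```

>>> {"api": "step_arm", "payload": {"plan": [[[0,0,0.15,0],[0,0,0.28,0],[0,0,0.36,0],[0,0,0.4,0],[0,0,0.4,0]]]}}

```text
t: 50.7
ee_pos: [0.5654, -0.3149, 0.1913]
eef_rot: [[-0.242, 0.97, 0.0], [0.97, 0.242, -0.001], [-0.001, 0.0, -1.0]]
contact_force: [-6.7, 0.4, 22.9]
opening: 0.0051
grasp_force: 30.0
```

>>> {"api": "step_arm", "payload": {"plan": [[[0,0,-0.05,0],[0,0,-0.05,0]]]}}

```text
t: 50.9
ee_pos: [0.5652, -0.3144, 0.192]
eef_rot: [[-0.242, 0.97, 0.001], [0.97, 0.242, -0.001], [-0.001, 0.001, -1.0]]
contact_force: [-0.1, 0.2, 5.3]
opening: 0.0048
grasp_force: 30.0
```

>>> {"api": "step_arm", "payload": {"plan": [[[0,0,0,0],[0,0,0,0],[0,0,0,0],[0,0,0,0]]], "hand": -0.3}}

```text
t: 51.3
ee_pos: [0.5648, -0.3141, 0.1912]
eef_rot: [[-0.242, 0.97, -0.0], [0.97, 0.242, 0.0], [0.0, -0.0, -1.0]]
contact_force: [-1.1, -1.2, -0.4]
opening: 0.0314
grasp_force: 0.0
```

>>> {"api": "step_arm", "payload": {"plan": [[[0,0,-0.5,0],[0,0,-1.5,0],[0,0,-2.5,0],[0,0,-3,0],[0,0,-3,0]]]}}

```text
t: 51.8
ee_pos: [0.5659, -0.3148, 0.3148]
eef_rot: [[-0.242, 0.97, 0.004], [0.97, 0.242, -0.003], [-0.004, 0.004, -1.0]]
contact_force: [-0.1, -0.3, -1.1]
opening: 0.0318
grasp_force: 0.0
```

>>> {"api": "step_arm", "payload": {"plan": [[[3,0,-0.5,0],[3,0,-0.5,0],[3,0,-0.5,0],[3,0,-0.5,0],[3,0,-0.5,0]]]}}

```text
t: 52.3
ee_pos: [0.5359, -0.1977, 0.3309]
eef_rot: [[-0.243, 0.97, -0.0], [0.97, 0.243, -0.0], [0.0, -0.0, -1.0]]
contact_force: [0.3, 0.5, -0.2]
opening: 0.0317
grasp_force: 0.0
```

Run:
```python
from h import *
for c in ["side","top"]:
    im,d=r.snapshot(c);P=cloud(c,d);tray_scan(P);tray_plumes(P)
    if c=="side": cv2.imwrite("pics/v7.png",cv2.resize(im[120:370,110:410],(720,600)))
print(r.read_state()["t"])
```

```text
tray mouth 189 [ 0.4034 -0.3198  0.094 ] [0.029 0.031 0.032]
tray mouth 190 [ 0.4886 -0.3368  0.094 ] [0.026 0.032 0.032]
tray mouth 129 [ 0.5635 -0.316   0.0939] [0.027 0.028 0.032]
reel/.06 215 [ 0.4757 -0.2152  0.0569] [0.05  0.045 0.007]
reel/.06 64 [ 0.4002 -0.323   0.0606] [0.015 0.017 0.015]
reel/.06 62 [ 0.4864 -0.3388  0.0606] [0.017 0.018 0.015]
reel/.06 46 [ 0.5629 -0.3199  0.0604] [0.02  0.013 0.014]
tray plume 258 [ 0.3993 -0.3222  0.1481] zmax 0.1762
tray plume 291 [ 0.5649 -0.3171  0.1482] zmax 0.1761
tray plume 313 [ 0.4927 -0.3397  0.1483] zmax 0.1764
52.4
```

View pics/v7.png

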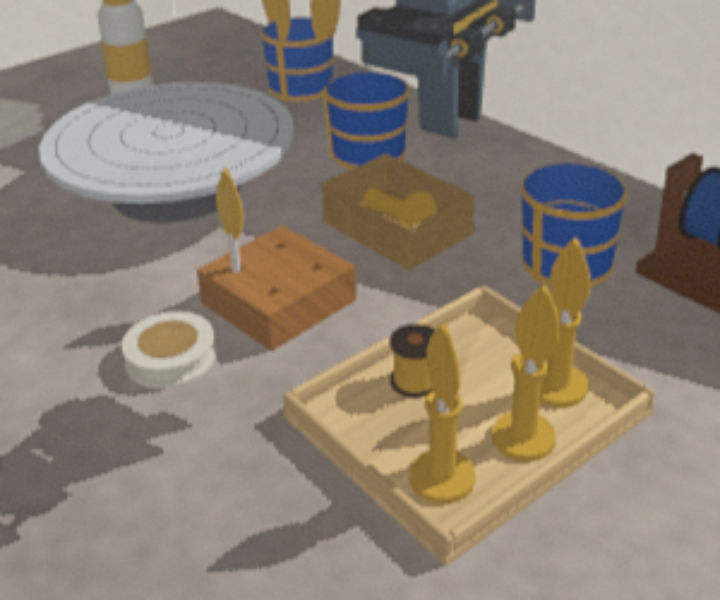

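The picture shows three plumed sockets upright in the tray, at about (443,485), (523,435) and (562,385). The middle one was knocked aside by about 24 mm but still stands, with its plume fully down. The tipped socket is in the box at (395,205). The reel and cuffs have not moved, so I am handing the job in.

```bash
python3 -c "
from workcell import r
print(r.finish_job())"
```

```text
the job is handed in; nothing more can be done
None
```

The job is handed in at 52 s of the 210 s allowed: the tipped socket is in the rework box, and the three other sockets stand upright in the tray with a plume pushed fully down in each.

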